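# Bring a centrifuge tube under the tube opener

### The job

Take the tall capped tube out of the rack and stand it in the cup of the clamped carriage. Then loosen the carriage's clamp knob, slide the carriage along its bed until the tube stands centred under the opener's chuck, and tighten the knob again. Never drag the carriage while it is clamped, and do not tip the tube or disturb the other tubes and loose vessels.

Things in the scene. Friction and masses are not known exactly. Their poses are not given: they have to be found in the camera images.
- tube: the tall capped centrifuge tube (the only tall one), amber, 115 mm high, body 29 mm in diameter, flat foot; blue cap 34 mm in diameter over its top 14 mm; 60 g. Origin: centre of its foot, z up along the tube. It stands in one of the three rack holes, its foot 10 mm above the table
- short_tube_a: bystander: short capped tube, same diameters, 75 mm high, in the rack; origin: centre of its foot
- short_tube_b: bystander: another short tube like it, in the rack; origin: centre of its foot
- rack: fixed white block 180 x 60 x 50 mm (x, y, z) with three holes 33 mm wide, 40 mm deep, in a row along its x axis, 58 mm apart, the middle one at the block's centre; origin: centre of its underside
- bed: fixed slide bed: grey base plate 90 x 320 mm (x, y) with two steel rods along its y axis, rods' top 28 mm above the table, an end block at each end; the carriage slides along its y axis; origin: centre of its underside, on the table
- carriage (a joint): position of the carriage along the bed's y axis in m, 0 at the middle, range -0.112 to 0.112. Drags with about 1.5 N when loose
- cup (a point): centre of the mouth of the carriage's cup, at the top of the aluminium carriage block (56 x 56 x 50 mm), 80 mm above the table. The round bore is 33 mm wide with a chamfered mouth, 40 mm deep (floor 40 mm above the table)
- knob (a joint): angle of the clamp knob in rad, range -0.75 (fully loose) to 0.75 (fully tight), grows when turned clockwise as seen looking down onto the knob; at 0 its bar points straight up the slope, square to the bed. The brake bites from about 0 up and holds the carriage fast when tight
- knob_grip (a point): grip point on the clamp knob's axis, 82 mm above the table, 81 mm from the cup's axis on the robot's side. z: the knob's axis, pointing out, leaning 35 deg from vertical to the bed's -x; x: along the black grip bar, turns with it. Bar 42 mm long (x), 12 mm thick (y), reaching 5 mm beyond this point along z and 20 mm below it, to a disc 42 mm wide
- chuck (a point): centre of the underside of the opener's round dark chuck (42 mm wide), 172 mm above the table, 17 mm above the cap of a tube in the cup; over the bed's centre line, fixed. Above it an overhanging white head, 56 mm wide along the bed's y, 200 to 270 mm above the table, from 35 mm on the robot's side of the chuck to the column behind
- bucket: bystander: loose black rotor bucket, 54 mm in diameter, 62 mm high; origin: centre of its underside
- beaker: bystander: loose clear beaker, 68 mm in diameter, 85 mm high; origin: centre of its underside
- jar: bystander: loose amber jar, 52 mm in diameter, 75 mm high; origin: centre of its underside
- bottle: bystander: loose white bottle, 70 mm in diameter, 140 mm high; origin: centre of its underside

How it is judged:
By the outcome, as a careful person would: the job done as asked, in the order asked, and still so for the second after the job is handed in, with the robot touching nothing.
It also fails if it takes over 64 s, if anything falls off the work surface, if the arm or the gripper's body presses on something with over 40 N, if the wrist force passes 120 N, or if a joint passes its speed limit or range.

### The arm

A 6-joint arm with a two-finger parallel gripper is mounted at the origin on the work surface. World frame = base frame: x ahead of the robot, y to its left, z up, the work surface at z = 0. Lengths are in m, angles in rad, forces in N, time in s.
With the tool pointing down it reaches from about 0.4 to 0.825 m from the base axis. Payload 7 kg.
Tool frame: the origin (TCP) lies on the centre line of the jaws, within the pads' length; the fingertips stand tip_reach ahead of it and the grasp point (between the pads) is the TCP (tip_reach is the distance from the TCP to the fingertips, in m); z points along the fingers, y is the line along which they close (so a half turn about z gives the same grasp; the last joint's range is limited). The gripper opens to 88 mm and grips with 3 to 60 N. Pads are 19 mm wide; open, the fingers measure 130 mm over their backs; the gripper's body (78 mm by 193 mm) begins 47 mm behind the grasp point.
Start: joints at [1.544, 0.359, 0.012, 0, -1.224, -0.288], TCP at [0.209, 0.642, 0.246] pointing down, gripper open.
Joint ranges: [-3.07, 3.07], [-1.43, 2.12], [-1.02, 1.25], [-3.03, 1.67], [-3.05, -0], [-3.03, 3.03]. Speed limits (rad/s): [2.39, 2.39, 3.01, 3.14, 3.14, 3.14].

### API

Orientations are given as [roll, pitch, yaw] about the fixed x, y, z axes, in that order (R = Rz(yaw) Ry(pitch) Rx(roll)).
In Python, from station import get_state, grab_frame, calibration, job_done, find_in, mark_of, tip_reach gives the robot as it stands.
- The arm moves only by the shell command python3 -m handwheel 'ROWS' [OPENING] [FORCE]. ROWS is JSON, a list of rows, each an object with "delta_pos": the shift along the world's x, y, z in units of 30 mm (1.0 is 30 mm), a list of three; "dr": the turn, a rotation vector about the world's x, y, z in degrees, a list of three. In form: [{"delta_pos": [tx, ty, tz], "dr": [rx, ry, rz]}, ...]. A call has 1 to 10 rows; each row shifts and turns the commanded pose from where the row before left it; what a row does not reach is not made up. A row lasts 1/10 s, in which the tool goes at most 50 mm and 8.59 degrees, less where a joint would pass 70% of its speed; a pose out of reach is approached as far as the arm can. A call is refused whole if a number of a shift passes 1 or a number of a turn 8.59, either way. A call with a gripper value outside its range is refused whole. OPENING is the closure, from -1 (fully open) to 1 (shut), set as the call begins (- or left out, the last holds). The fingers move at their own pace and stop on an object; FORCE is the grip in N (left out, the last holds). Time passes only in rows, so rows that do not move let the fingers close. It gives the time, the measured TCP pose, the force, the opening and the grip force at its end, in the units of the state.
- get_state(): the state, without advancing time (a new reading comes with each control period).
- grab_frame(name): name is "scene" or "top" or "wrist"; returns the picture (400x640x3 uint8, red, green, blue); there is no depth.
- calibration(name): a dict with "fx", "fy", "cx", "cy" (pixels), "extrinsics" (4x4, takes a point from world to camera coordinates). Camera axes: x right, y down, z forward; pixel columns grow to the right and rows downward; lengths in m; the calibration is good to about 2 mm. A picture is of the moment at which its call begins: read the wrist's pose just before it. calibration takes no time and is no camera call; for the wrist camera it gives the pose at the moment of the call.
- job_done(): hands the job in; it is judged then, once.
Trained networks look in the newest picture that a camera, given by its name, has taken for a name from the list of things; names that differ only in an ending like _2 or _b are one class to them, and where a whole thing is asked for, a point or a joint stands for the part that bears it (a point fixed in the world has none). Each returns a list of dicts, best first, with "conf" (0 to 1); they miss things now and then, are a little off and sometimes report something else, mostly with a low value. They report only what shows in the picture. A call takes as long as a camera call.
- find_in(camera, query): "location" ([column, row] in pixels, amid what is visible of it).
- mark_of(camera, query): "location" ([column, row] in pixels: a listed point, or the origin of a listed thing).
The state is a dict: "t": time; "q": joint angles; "qd": joint speeds; "joint_efforts": joint torques, N m; "eef_pos": TCP position; "ee_rot": TCP orientation; "force": force on the tool from outside, world axes, zero at the start; "moment": the same for the moment, N m; "width": finger opening in m; "gripper_force": force on a finger pad.
Only numpy, scipy, OpenCV 4.12 (cv2) and the standard library are available. Lean on these libraries where they do the work, as an engineer would, in place of code of your own. Each camera call takes 0.05 s, during which the arm holds its last target. There are 200 camera calls.

## Working session

There is one attempt and no reset: what is moved stays moved. The work goes in short steps, Python scripts to look and compute and a shell command to move; the robot and the scene stay as the last step left them, time stands still between calls to the robot, and variables do not carry over. Pictures are saved under pics/ and viewed, at most 10 in all, crops included, and the job is handed in when it is done.

```bash
mkdir -p pics; cat > h.py <<'E'
import numpy as np,cv2
from station import *
def ray(cam,uv,c=None):
    c=c or calibration(cam);E=np.array(c["extrinsics"]);R=E[:3,:3];t=E[:3,3]
    d=R.T@np.array([(uv[0]-c["cx"])/c["fx"],(uv[1]-c["cy"])/c["fy"],1.]);return -R.T@t,d
def atz(cam,uv,z,c=None):
    o,d=ray(cam,uv,c);return o+d*(z-o[2])/d[2]
def proj(cam,p,c=None):
    c=c or calibration(cam);E=np.array(c["extrinsics"]);q=E[:3,:3]@np.array(p)+E[:3,3]
    return q[0]/q[2]*c["fx"]+c["cx"],q[1]/q[2]*c["fy"]+c["cy"]
E
python3 - <<'E'
from h import *
np.set_printoptions(precision=4,suppress=True)
s=get_state();print(s,tip_reach)
for c in("scene","top"):
    f=grab_frame(c);cv2.imwrite(f"pics/{c}0.png",f[:,:,::-1])
    print(c,ray(c,(320,200)))
    for q,z in(("tube",.01),("short_tube_a",.01),("rack",0),("bed",0),("cup",.08),("knob_grip",.082),("chuck",.172),("bucket",0),("beaker",0),("jar",0),("bottle",0)):
        for m in mark_of(c,q)[:3]:
            if m["conf"]>.2:print(q,round(m["conf"],2),np.round(m["location"],1),atz(c,m["location"],z))
E
```

```text
{'t': 0.0, 'q': array([ 1.5441,  0.3594,  0.0111, -0.0004, -1.2241, -0.2881]), 'qd': array([ 0.0005,  0.0011,  0.001 , -0.0014,  0.0009,  0.0005]), 'joint_efforts': array([  0.0001, -58.2722,  29.3056,   6.9973,   0.007 ,  -0.0002]), 'eef_pos': array([0.2089, 0.6414, 0.2446]), 'ee_rot': array([ 3.1399, -0.0001, -0.3149]), 'force': array([ 0.0602, -0.5107,  0.5555]), 'moment': array([ 0.0804, -0.0175, -0.0133]), 'gripper_force': 0.0, 'width': 0.08742916178123698} 0.019
scene (array([1.0404, 0.508 , 0.7378]), array([-0.5032, -0.5941, -0.6278]))
tube 0.56 [449.2 309.6] [0.4836 0.2914 0.01  ]
short_tube_a 0.79 [466.9 296.6] [0.4237 0.2956 0.01  ]
short_tube_a 0.59 [433.6 322. ] [0.5355 0.2894 0.01  ]
rack 0.95 [451.1 313.4] [0.4811 0.2971 0.    ]
bed 0.83 [304.2 237.2] [ 0.5831 -0.0957  0.    ]
cup 0.64 [284.9 200.3] [ 0.586  -0.1726  0.08  ]
chuck 0.65 [322.5 194.5] [ 0.5694 -0.0394  0.172 ]
bucket 0.74 [432.6 253.5] [0.3666 0.1587 0.    ]
bucket 0.26 [318.4 192.7] [ 0.4301 -0.2205  0.    ]
beaker 0.58 [290.6 163.7] [ 0.4008 -0.4018  0.    ]
jar 0.76 [336.8 354.1] [0.7395 0.2097 0.    ]
bottle 0.95 [225.2 194.1] [ 0.6531 -0.3946  0.    ]
bottle 0.42 [279.8 201.5] [ 0.5457 -0.2604  0.    ]
top (array([ 0.408 , -0.0724,  1.1488]), array([ 0.1518,  0.0176, -0.9883]))
tube 0.77 [194.7 235.9] [0.4776 0.2834 0.01  ]
short_tube_a 0.75 [189.9 255.1] [0.426  0.2928 0.01  ]
short_tube_a 0.75 [196.  212.7] [0.5406 0.2842 0.01  ]
short_tube_a 0.35 [373.2 194.8] [ 0.6004 -0.1965  0.01  ]
rack 0.63 [193.  230.7] [0.4923 0.2922 0.    ]
bed 0.63 [336.6 200. ] [ 0.5854 -0.0974  0.    ]
cup 0.97 [372.1 191.8] [ 0.5963 -0.186   0.08  ]
knob_grip 0.8 [375.2 221.9] [ 0.519  -0.1941  0.082 ]
chuck 0.55 [318.3 190.5] [ 0.5805 -0.0504  0.172 ]
chuck 0.52 [191.9 235.5] [0.4685 0.2394 0.172 ]
bucket 0.87 [240.4 271.1] [0.3868 0.157  0.    ]
beaker 0.55 [454.3 272.5] [ 0.3968 -0.4144  0.    ]
jar 0.94 [228.8 145.6] [0.7333 0.2078 0.    ]
```

View pics/scene0.png

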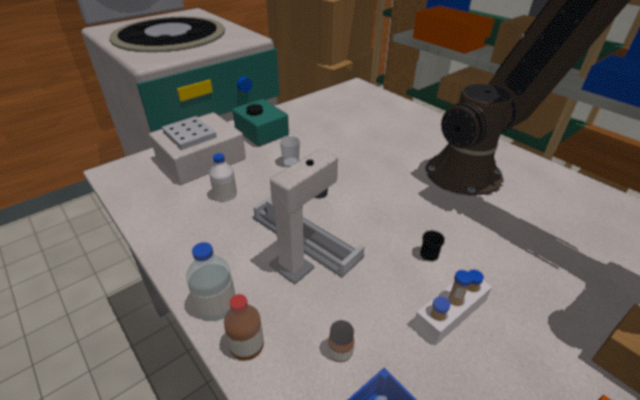

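View pics/top0.png

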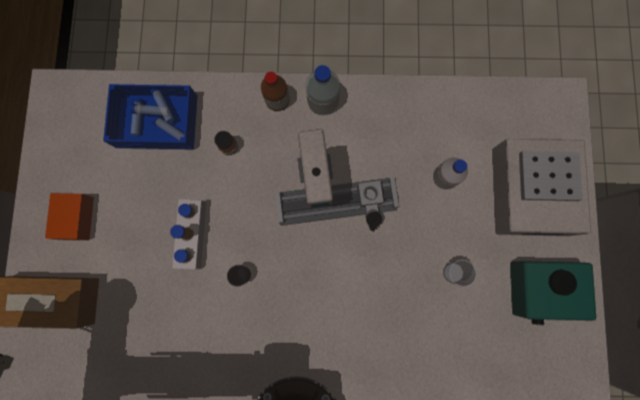

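The pictures agree with the networks. In the top view the tall tube is the middle one at (178,232), the cup is at (371,192), the knob at (374,220) and the opener's nose at (318,200). The bed is yawed about +6° and the rack about −4°. I'll go above the tube.

```bash
python3 -m handwheel '[{"delta_pos":[0.75,-0.97,0],"dr":[0,0,7.2]},{"delta_pos":[0.75,-0.97,0],"dr":[0,0,7.2]},{"delta_pos":[0.75,-0.97,0],"dr":[0,0,0]},{"delta_pos":[0.75,-0.97,0],"dr":[0,0,0]},{"delta_pos":[0.75,-0.97,0],"dr":[0,0,0]},{"delta_pos":[0.75,-0.97,0],"dr":[0,0,0]},{"delta_pos":[0.75,-0.97,0],"dr":[0,0,0]},{"delta_pos":[0.75,-0.97,0],"dr":[0,0,0]},{"delta_pos":[0.75,-0.97,0],"dr":[0,0,0]},{"delta_pos":[0.75,-0.97,0],"dr":[0,0,0]}]' -1; python3 -m handwheel '[{"delta_pos":[0.75,-0.97,0],"dr":[0,0,0]},{"delta_pos":[0.75,-0.97,0],"dr":[0,0,0]},{"delta_pos":[0,0,0],"dr":[0,0,0]},{"delta_pos":[0,0,0],"dr":[0,0,0]}]'
cat >> h.py <<'E'
np.set_printoptions(precision=4,suppress=True)
def look(cam,qs,save=None,thr=.3):
    s=get_state();c=calibration(cam);f=grab_frame(cam)
    print("tcp",s["eef_pos"],s["ee_rot"],"t",s["t"])
    if save:cv2.imwrite(f"pics/{save}.png",f[:,:,::-1])
    for q,z in qs:
        for m in mark_of(cam,q)[:3]:
            if m["conf"]>thr:print(q,round(m["conf"],2),np.round(m["location"],1),atz(cam,m["location"],z,c))
    return c
E
python3 - <<'E'
from h import *
c=look("wrist",(("tube",.01),("short_tube_a",.01),("rack",0)),"w1")
print(ray("wrist",(320,200),c))
E
```

```text
t: 2.2
eef_pos: [0.4347, 0.3496, 0.2458]
ee_rot: [-3.141, -0.0, -0.063]
force: [0.2, 0.5, -0.1]
width: 0.0877
gripper_force: 0.0
t: 2.6
eef_pos: [0.4795, 0.2919, 0.2456]
ee_rot: [-3.141, -0.0, -0.066]
force: [-0.7, 0.4, 0.3]
width: 0.0875
gripper_force: 0.0
tcp [0.4795 0.2919 0.2456] [-3.1414 -0.0001 -0.0655] t 2.6
tube 0.83 [311.2 170.1] [0.4825 0.3018 0.01  ]
short_tube_a 0.91 [318.8 218.2] [0.417  0.2966 0.01  ]
short_tube_a 0.59 [313.8 123.7] [0.539  0.2945 0.01  ]
rack 0.87 [315.5 166.9] [0.4842 0.2964 0.    ]
(array([0.5618, 0.2858, 0.3846]), array([-0.3041,  0.0193, -0.9524]))
```

View pics/w1.png

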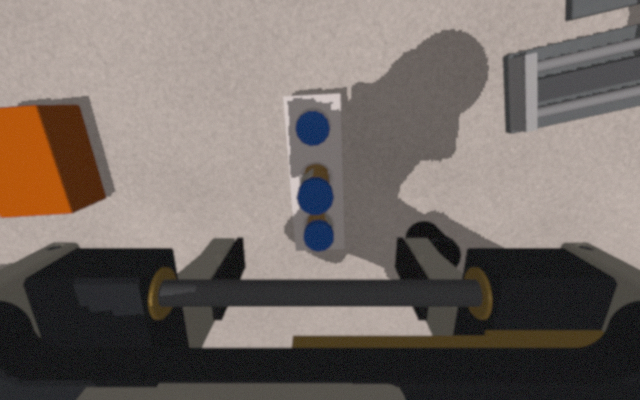

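The wrist picture shows the blue caps in a row: the short ones at (312,128) and (319,236), the tall one at (315,196). I'll localise the caps by colour.

```bash
python3 - <<'E'
from h import *
c=calibration("wrist");f=cv2.imread("pics/w1.png")
h=cv2.cvtColor(f,cv2.COLOR_BGR2HSV);m=cv2.inRange(h,(105,120,40),(130,255,255))
n,l,st,ce=cv2.connectedComponentsWithStats(m)
for i in range(1,n):
    if st[i][4]>200:
        u=st[i][:2]+(st[i][2:4]-1)/2;print(st[i],atz("wrist",u,.125,c),atz("wrist",u,.085,c))
E
```

```text
[297 112  32  33 844] [0.5417 0.2948 0.125 ] [0.5387 0.2959 0.085 ]
[298 178  35  36 982] [0.4825 0.2967 0.125 ] [0.4704 0.2981 0.085 ]
[304 221  29  30 684] [0.4433 0.2966 0.125 ] [0.4251 0.2979 0.085 ]
```

```bash
python3 -m handwheel '[{"delta_pos":[0.1,0.17,-0.5],"dr":[0,0,1]},{"delta_pos":[0,0,-0.9],"dr":[0,0,1]},{"delta_pos":[0,0,-0.9],"dr":[0,0,1]},{"delta_pos":[0,0,-0.9],"dr":[0,0,0]},{"delta_pos":[0,0,-0.9],"dr":[0,0,0]},{"delta_pos":[0,0,-0.7],"dr":[0,0,0]},{"delta_pos":[0,0,-0.4],"dr":[0,0,0]},{"delta_pos":[0,0,0],"dr":[0,0,0]},{"delta_pos":[0,0,0],"dr":[0,0,0]}]'
python3 -m handwheel '[{"delta_pos":[0,0,0],"dr":[0,0,0]},{"delta_pos":[0,0,0],"dr":[0,0,0]},{"delta_pos":[0,0,0],"dr":[0,0,0]},{"delta_pos":[0,0,0],"dr":[0,0,0]},{"delta_pos":[0,0,0],"dr":[0,0,0]},{"delta_pos":[0,0,0],"dr":[0,0,0]},{"delta_pos":[0,0,0],"dr":[0,0,0]},{"delta_pos":[0,0,0],"dr":[0,0,0]}]' 1 20
```

```text
t: 3.7
eef_pos: [0.4822, 0.2984, 0.0902]
ee_rot: [-3.141, -0.001, -0.01]
force: [-0.5, 0.1, -0.1]
width: 0.0879
gripper_force: 0.0
t: 4.5
eef_pos: [0.482, 0.2977, 0.0895]
ee_rot: [3.142, 0.0, -0.011]
force: [-1.2, -0.1, -0.4]
width: 0.0329
gripper_force: 20.0
```

```bash
python3 -m handwheel '[{"delta_pos":[0,0,0.3],"dr":[0,0,0]},{"delta_pos":[0,0,0.6],"dr":[0,0,0]},{"delta_pos":[0,0,0.9],"dr":[0,0,0]},{"delta_pos":[0,0,0.9],"dr":[0,0,0]},{"delta_pos":[0,0,0.9],"dr":[0,0,0]},{"delta_pos":[0,0,0.9],"dr":[0,0,0]},{"delta_pos":[0,0,0.9],"dr":[0,0,0]},{"delta_pos":[-0.2,-0.3,0.3],"dr":[0,0,0]},{"delta_pos":[-0.3,-0.6,0],"dr":[0,0,0]},{"delta_pos":[-0.3,-0.9,0],"dr":[0,0,0]}]'
python3 -m handwheel '[{"delta_pos":[-0.3,-0.9,0],"dr":[0,0,0]},{"delta_pos":[-0.3,-0.9,0],"dr":[0,0,0]},{"delta_pos":[-0.3,-0.9,0],"dr":[0,0,0]},{"delta_pos":[0,-0.9,0],"dr":[0,0,0]},{"delta_pos":[0,-0.9,0],"dr":[0,0,0]},{"delta_pos":[0,-0.9,0],"dr":[0,0,0]},{"delta_pos":[0,-0.9,0],"dr":[0,0,0]},{"delta_pos":[0,-0.9,0],"dr":[0,0,0]},{"delta_pos":[0,-0.9,0],"dr":[0,0,0]},{"delta_pos":[0,-0.9,0],"dr":[0,0,0]}]'
python3 -m handwheel '[{"delta_pos":[0,-0.9,0],"dr":[0,0,0]},{"delta_pos":[0,-0.9,0],"dr":[0,0,0]},{"delta_pos":[0,-0.9,0],"dr":[0,0,0]},{"delta_pos":[0,-0.9,0],"dr":[0,0,0]},{"delta_pos":[0,-0.9,0],"dr":[0,0,0]},{"delta_pos":[0.5,-0.7,0],"dr":[0,0,0]},{"delta_pos":[0.8,-0.2,0],"dr":[0,0,0]},{"delta_pos":[0.7,0,0],"dr":[0,0,0]},{"delta_pos":[0.3,0,0],"dr":[0,0,0]},{"delta_pos":[0,0,0],"dr":[0,0,0]}]'
python3 - <<'E'
from h import *
c=look("wrist",(("tube",.17),("cup",.08),("knob_grip",.082),("chuck",.172),("carriage",.08)),"w2")
E
```

```text
t: 5.5
eef_pos: [0.4573, 0.2433, 0.2605]
ee_rot: [-3.141, 0.0, -0.01]
force: [-0.1, 0.1, -1.2]
width: 0.0332
gripper_force: 20.0
t: 6.5
eef_pos: [0.43, -0.0276, 0.2604]
ee_rot: [-3.141, 0.0, -0.011]
force: [-0.1, 0.2, -0.8]
width: 0.0325
gripper_force: 20.0
t: 7.5
eef_pos: [0.5, -0.1882, 0.2598]
ee_rot: [-3.141, 0.002, -0.011]
force: [-1.0, 0.6, -1.4]
width: 0.033
gripper_force: 20.0
tcp [ 0.5    -0.1882  0.2598] [-3.1414  0.0015 -0.0112] t 7.5
tube 0.64 [318.5 218.1] [ 0.4938 -0.1878  0.17  ]
cup 0.75 [309.7  94.5] [ 0.5908 -0.1799  0.08  ]
knob_grip 0.85 [325.3 172.5] [ 0.5117 -0.195   0.082 ]
knob_grip 0.63 [123.8 118.7] [0.5698 0.009  0.082 ]
chuck 0.78 [124.4 117.4] [ 0.5744 -0.0481  0.172 ]Traceback (most recent call last):
  File "<stdin>", line 2, in <module>
  File "h.py", line 17, in look
    for m in mark_of(cam,q)[:3]:
             ~~~~~~~^^^^^^^
ValueError: it knows: beaker, bed, bottle, bucket, chuck, cup, jar, knob_grip, rack, short_tube, tube
```

View pics/w2.png

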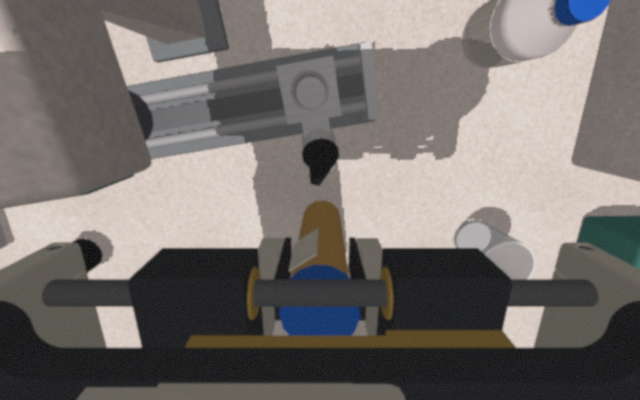

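```bash
python3 - <<'E'
from h import *
c=calibration("wrist");f=cv2.imread("pics/w2.png")
cv2.imwrite("pics/w2c.png",cv2.resize(f[30:230,140:400],None,fx=3,fy=3,interpolation=cv2.INTER_CUBIC))
g=cv2.cvtColor(f,cv2.COLOR_BGR2GRAY);r=g[60:125,280:345]
print(cv2.HoughCircles(cv2.resize(r,None,fx=4,fy=4,interpolation=3),cv2.HOUGH_GRADIENT,1,30,param1=60,param2=20,minRadius=40,maxRadius=110)[0][:4]/4+np.array([280,60,0]))
for p in ((.5908,-.1799,.08),): print("mm/px", proj("wrist",p,c), c["fx"])
print("foot exp",[proj("wrist",(.5+dx,-.1882,.18),c) for dx in(0,.0145)])
print("rods lines", cv2.createLineSegmentDetector().detect(g[60:170,140:380])[0].reshape(-1,4).__len__())
L=cv2.createLineSegmentDetector().detect(g[60:170,140:380])[0].reshape(-1,4)+[140,60,140,60]
for l in L:
    if np.hypot(l[2]-l[0],l[3]-l[1])>45:
        a=atz("wrist",l[:2],.02,c);b=atz("wrist",l[2:],.02,c);d=(a-b)[:2];print(l,np.degrees(np.arctan2(-d[0],d[1])),a[:2],b[:2])
E
```

```text
[[310.625  90.625  13.875]]
mm/px (np.float64(309.84354189630534), np.float64(94.09733691542688)) 302.0557899838443
foot exp [(np.float64(319.00236334836046), np.float64(214.05461317753543)), (np.float64(318.77357148703254), np.float64(196.17622228950026))]
rods lines 68
[301.8597 133.0356 152.9769 158.5096] -171.1496102835796 [ 0.5473 -0.1673] [0.5178 0.022 ]
[140.2593  82.3469 265.471   59.771 ] 8.636660349848322 [0.6078 0.0209] [ 0.6304 -0.1278]
[212.2533 129.231  144.2976 140.1428] -171.8769628299452 [ 0.5531 -0.0573] [0.5408 0.0287]
[275.5536  66.6439 285.1759 115.7131] -81.06821981000773 [ 0.623 -0.139] [ 0.5681 -0.1476]
[339.7947 106.8174 333.4307  60.4116] 98.63924183753186 [ 0.5776 -0.2138] [ 0.6288 -0.206 ]
[148.0858 101.6564 205.5295  91.3429] 8.773758817328101 [0.5862 0.0157] [ 0.597  -0.0545]
[361.1793  60.5586 367.9421 117.0466] -80.87418284319749 [ 0.6283 -0.2379] [ 0.5654 -0.2481]
[205.8815  84.5541 143.1583  95.8106] -171.28754804924003 [ 0.6045 -0.0559] [0.5928 0.0203]
[149.2408 146.0923 215.4727 134.7368] 8.750759392856262 [0.5334 0.0239] [ 0.5464 -0.0605]
[282.0022 115.0931 221.6807 125.7784] -171.0205727146046 [ 0.5688 -0.1438] [ 0.5571 -0.0693]
[273.1455  70.7419 215.4502  80.8801] -171.49245610022604 [ 0.6186 -0.136 ] [ 0.6084 -0.0676]
[236.953  131.0948 284.3914 123.224 ] 8.45683207700182 [ 0.5505 -0.0874] [ 0.5592 -0.1463]
```

View pics/w2c.png

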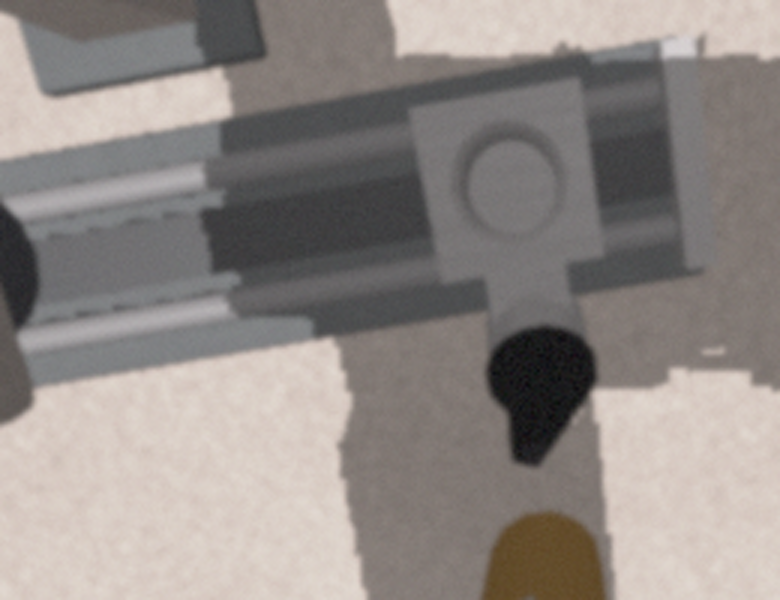

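The crop shows the carriage block with its cup centred at about pixel (310,90). The knob is at about (321,155), and the bed is yawed +8.7°. The tube foot's front edge is at (321,201), about 4 mm off the expected spot. I'll turn the tool about −81° to keep the body clear of the opener's head, move over the cup and re-check.

```bash
python3 -m handwheel '[{"delta_pos":[0,0,0],"dr":[0,0,-8.1]},{"delta_pos":[0,0,0],"dr":[0,0,-8.1]},{"delta_pos":[0,0,0],"dr":[0,0,-8.1]},{"delta_pos":[0,0,0],"dr":[0,0,-8.1]},{"delta_pos":[0,0,0],"dr":[0,0,-8.1]},{"delta_pos":[0.3,0,0],"dr":[0,0,-8.1]},{"delta_pos":[0.7,0,0],"dr":[0,0,-8.1]},{"delta_pos":[0.8,0,0],"dr":[0,0,-8.1]},{"delta_pos":[0.7,0.1,0],"dr":[0,0,-8.1]},{"delta_pos":[0.5,0.06,0],"dr":[0,0,-7.8]}]'
python3 -m handwheel '[{"delta_pos":[0.26,0,-0.4],"dr":[0,0,0]},{"delta_pos":[0,0,-0.6],"dr":[0,0,0]},{"delta_pos":[0,0,-0.5],"dr":[0,0,0]},{"delta_pos":[0,0,0],"dr":[0,0,0]},{"delta_pos":[0,0,0],"dr":[0,0,0]}]'
python3 - <<'E'
from h import *
c=look("wrist",(("tube",.135),("cup",.08),("knob_grip",.082)),"w3")
s=get_state();print(s["q"])
x,y,z=s["eef_pos"]
print("foot exp",proj("wrist",(x,y,z-.08),c)," edge toward cam",proj("wrist",(x,y-.0145,z-.08),c))
f=cv2.imread("pics/w3.png");cv2.imwrite("pics/w3c.png",cv2.resize(f[50:250,190:450],None,fx=3,fy=3,interpolation=cv2.INTER_CUBIC))
c2=calibration("scene");
E
```

```text
t: 8.75
eef_pos: [0.5907, -0.1832, 0.2607]
ee_rot: [-3.141, -0.0, -1.425]
force: [-0.7, -0.8, -1.6]
width: 0.0326
gripper_force: 20.0
t: 9.25
eef_pos: [0.5973, -0.1836, 0.2155]
ee_rot: [3.141, -0.0, -1.417]
force: [-0.5, -0.6, -0.6]
width: 0.0329
gripper_force: 20.0
tcp [ 0.5973 -0.1836  0.2155] [ 3.1409 -0.0001 -1.4171] t 9.25
cup 0.67 [324.6 199.7] [ 0.592  -0.1799  0.08  ]
knob_grip 0.84 [407.2 200.8] [ 0.5145 -0.1914  0.082 ]
[ 0.0139  0.2967 -0.1456  0.0002 -1.1267  0.138 ]
foot exp (np.float64(318.6578327851449), np.float64(216.36775477645003))  edge toward cam (np.float64(321.56317701788606), np.float64(198.63263374010785))
```

View pics/w3c.png

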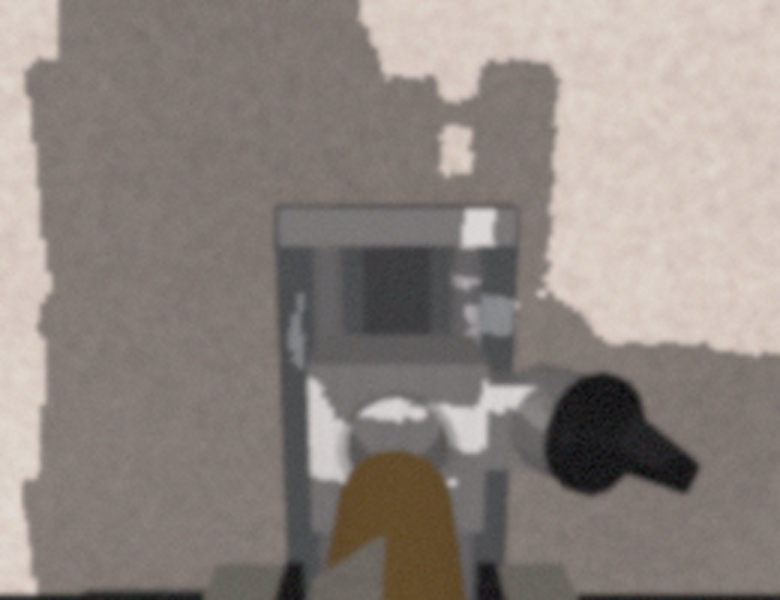

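The crop shows the bore's near edge at about pixel (322,181) and the block's near edge at v≈172. The tube foot's near edge is at (322,200), and the bar of the black knob points to the lower right.

```bash
python3 - <<'E'
from h import *
c=calibration("wrist");by=np.array([-.151,.988,0]);s=get_state();tx=np.array([np.cos(-1.417),np.sin(-1.417),0])
P=lambda u,v,z:atz("wrist",(190+u/3,50+v/3),z,c)
print("cup by block edge",P(397,364,.08)+.028*by,"by bore",P(397,393,.08)+.017*by,"block sides mid",(P(309,430,.08)+P(486,430,.08))/2)
print("block width check",np.linalg.norm(P(309,430,.08)-P(486,430,.08)))
print("foot",P(395,450,s["eef_pos"][2]-.08)-.0145*tx,"tcp",s["eef_pos"])
E
```

```text
cup by block edge [ 0.5952 -0.1789  0.08  ] by bore [ 0.5955 -0.1806  0.08  ] block sides mid [ 0.596  -0.1855  0.08  ]
block width check 0.0561252609993072
foot [ 0.5966 -0.1823  0.1366] tcp [ 0.5981 -0.1836  0.2166]
```

```bash
python3 -m handwheel '[{"delta_pos":[-0.045,0.075,-0.5],"dr":[0,0,0]},{"delta_pos":[0,0,-0.6],"dr":[0,0,0]},{"delta_pos":[0,0,-0.4],"dr":[0,0,0]},{"delta_pos":[0,0,-0.25],"dr":[0,0,0]},{"delta_pos":[0,0,-0.2],"dr":[0,0,0]},{"delta_pos":[0,0,-0.1],"dr":[0,0,0]},{"delta_pos":[0,0,0],"dr":[0,0,0]}]'
```

```text
t: 10.15
eef_pos: [0.5965, -0.1813, 0.154]
ee_rot: [3.141, -0.0, -1.42]
force: [-0.0, -0.1, -0.9]
width: 0.0327
gripper_force: 20.0
```

```bash
python3 -m handwheel '[{"delta_pos":[0,0,-0.25],"dr":[0,0,0]},{"delta_pos":[0,0,-0.25],"dr":[0,0,0]},{"delta_pos":[0,0,-0.25],"dr":[0,0,0]},{"delta_pos":[0,0,-0.2],"dr":[0,0,0]},{"delta_pos":[0,0,-0.1],"dr":[0,0,0]},{"delta_pos":[0,0,0],"dr":[0,0,0]}]'
```

```text
t: 10.75
eef_pos: [0.5962, -0.1812, 0.1218]
ee_rot: [3.14, 0.0, -1.42]
force: [-0.6, -0.7, -0.6]
width: 0.0327
gripper_force: 20.0
```

```bash
python3 -m handwheel '[{"delta_pos":[0,0,-0.05],"dr":[0,0,0]},{"delta_pos":[0,0,0],"dr":[0,0,0]}]'
python3 -m handwheel '[{"delta_pos":[0,0,0],"dr":[0,0,0]},{"delta_pos":[0,0,0],"dr":[0,0,0]},{"delta_pos":[0,0,0],"dr":[0,0,0]},{"delta_pos":[0,0,0],"dr":[0,0,0]}]' -0.2
python3 -m handwheel '[{"delta_pos":[0,0,0.3],"dr":[0,0,0]},{"delta_pos":[0,0,0.7],"dr":[0,0,0]},{"delta_pos":[0,0,0.9],"dr":[0,0,0]},{"delta_pos":[0,0,0.9],"dr":[0,0,0]},{"delta_pos":[0,0,0.9],"dr":[0,0,0]},{"delta_pos":[0,0,0.9],"dr":[0,0,0]},{"delta_pos":[0,0,0],"dr":[0,0,0]}]'
python3 - <<'E'
from h import *
look("wrist",(("tube",.04),("cup",.08),("knob_grip",.082)),"w4")
look("top",(("tube",.04),("knob_grip",.082),("chuck",.172)))
look("scene",(("tube",.04),("chuck",.172)))
E
```

```text
t: 10.95
eef_pos: [0.5966, -0.1812, 0.1211]
ee_rot: [-3.141, -0.0, -1.42]
force: [0.7, -0.2, -1.2]
width: 0.0328
gripper_force: 20.0
t: 11.35
eef_pos: [0.5965, -0.1812, 0.1212]
ee_rot: [-3.141, -0.0, -1.42]
force: [0.4, 0.6, -0.6]
width: 0.0517
gripper_force: 0.0
t: 12.05
eef_pos: [0.5984, -0.1818, 0.2645]
ee_rot: [-3.134, -0.003, -1.419]
force: [0.6, 0.5, -0.0]
width: 0.0528
gripper_force: 0.0
tcp [ 0.5984 -0.1818  0.2645] [-3.1342 -0.0026 -1.4191] t 12.05
tube 0.71 [321.4 176. ] [ 0.5978 -0.1802  0.04  ]
cup 0.85 [322.1 187.4] [ 0.5964 -0.1767  0.08  ]
cup 0.7 [398.8 189.1] [ 0.512  -0.1878  0.08  ]
tcp [ 0.596  -0.1812  0.2586] [ 3.1407  0.0004 -1.4197] t 12.25
tube 0.62 [366.8 196. ] [ 0.5917 -0.1763  0.04  ]
knob_grip 0.69 [374.6 220. ] [ 0.5238 -0.1925  0.082 ]
chuck 0.9 [318.2 190. ] [ 0.5816 -0.0502  0.172 ]
chuck 0.55 [192.1 213. ] [0.5209 0.2425 0.172 ]
chuck 0.4 [370.3 191.5] [ 0.5807 -0.172   0.172 ]
tcp [ 0.5962 -0.1812  0.2582] [ 3.1401  0.0002 -1.4196] t 12.45
chuck 0.76 [318.8 191.6] [ 0.569  -0.0533  0.172 ]
```

View pics/w4.png

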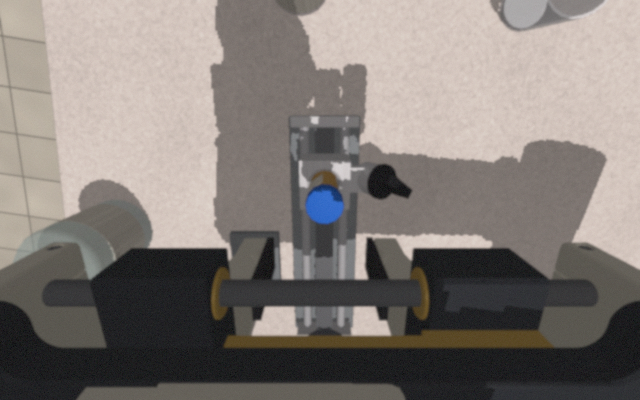

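The tube stands in the cup, with its cap at (325,204). The tight knob's bar runs from (378,180) to (410,192), as expected at +0.75. Next I'll work out the approach pose for the knob.

```bash
cat > k.py <<'E'
from h import *
from scipy.spatial.transform import Rotation as Ro
a=np.radians(8.7);t=np.radians(35)
bx=np.array([np.cos(a),np.sin(a),0]);by=np.array([-np.sin(a),np.cos(a),0]);ez=np.array([0,0,1.])
zk=-np.sin(t)*bx+np.cos(t)*ez;u=np.cos(t)*bx+np.sin(t)*ez
def Rk(th):
    x=np.cos(th)*u-np.sin(th)*by;z=-zk;return Ro.from_matrix(np.c_[x,np.cross(z,x),z])
E
python3 - <<'E'
from k import *
s=get_state();R=Ro.from_euler("xyz",s["ee_rot"])
rv=(Rk(.75)*R.inv()).as_rotvec(degrees=True);print("rv",rv,np.linalg.norm(rv),"zk",zk,"90mm stand",np.array([.5156,-.1927,.082])+.09*zk,"grip+5mm",np.array([.5156,-.1927,.082])+.005*zk, s["eef_pos"])
E
```

```text
rv [ -9.1915 -34.8202  45.5643] 58.0778734556424 zk [-0.567  -0.0868  0.8192] 90mm stand [ 0.4646 -0.2005  0.1557] grip+5mm [ 0.5128 -0.1931  0.0861] [ 0.5964 -0.1812  0.2586]
```

```bash
python3 -m handwheel '[{"delta_pos":[-0.4,-0.08,0],"dr":[0,0,0]},{"delta_pos":[-0.8,-0.08,0],"dr":[-1.15,-4.35,5.7]},{"delta_pos":[-0.8,-0.08,0],"dr":[-1.15,-4.35,5.7]},{"delta_pos":[-0.8,-0.08,0],"dr":[-1.15,-4.35,5.7]},{"delta_pos":[-0.8,-0.08,0],"dr":[-1.15,-4.35,5.7]},{"delta_pos":[-0.5,-0.08,-0.3],"dr":[-1.15,-4.35,5.7]},{"delta_pos":[-0.29,-0.08,-0.6],"dr":[-1.15,-4.35,5.7]},{"delta_pos":[0,-0.08,-0.7],"dr":[-1.15,-4.35,5.7]},{"delta_pos":[0,0,-0.7],"dr":[-1.15,-4.35,5.7]},{"delta_pos":[0,0,-0.7],"dr":[0,0,0]}]' 0.18
python3 -m handwheel '[{"delta_pos":[0,0,-0.43],"dr":[0,0,0]},{"delta_pos":[0,0,0],"dr":[0,0,0]},{"delta_pos":[0,0,0],"dr":[0,0,0]}]'
python3 - <<'E'
from k import *
c=look("wrist",(("cup",.08),("knob_grip",.082)),"w5")
s=get_state();R=Ro.from_euler("xyz",s["ee_rot"]);print("rot err",(Rk(.75)*R.inv()).as_rotvec(degrees=True),s["q"])
print("exp grip px",proj("wrist",(.5156,-.1927,.082),c))
print("grip: lateral offset of tcp axis:",(np.array([.5156,-.1927,.082])-s["eef_pos"])@R.as_matrix())
E
```

```text
t: 13.6
eef_pos: [0.4631, -0.1999, 0.1814]
ee_rot: [-2.715, -0.387, -0.744]
force: [0.9, 0.0, -0.2]
width: 0.0359
gripper_force: 0.0
t: 13.9
eef_pos: [0.4635, -0.1996, 0.1681]
ee_rot: [-2.718, -0.383, -0.744]
force: [-0.7, 0.1, 1.1]
width: 0.0359
gripper_force: 0.0
tcp [ 0.4635 -0.1996  0.1681] [-2.718  -0.3832 -0.7443] t 13.9
cup 0.88 [270.8 149. ] [ 0.591  -0.1811  0.08  ]
knob_grip 0.73 [322.4 210.8] [ 0.5127 -0.1928  0.082 ]
rot err [-1.0154 -2.8124  3.1267] [-0.1616 -0.0488 -0.6695 -0.381  -0.4328  1.3772]
exp grip px (np.float64(320.5637331481285), np.float64(208.05947561839773))
grip: lateral offset of tcp axis: [-0.0016  0.0021  0.1011]
```

View pics/w5.png

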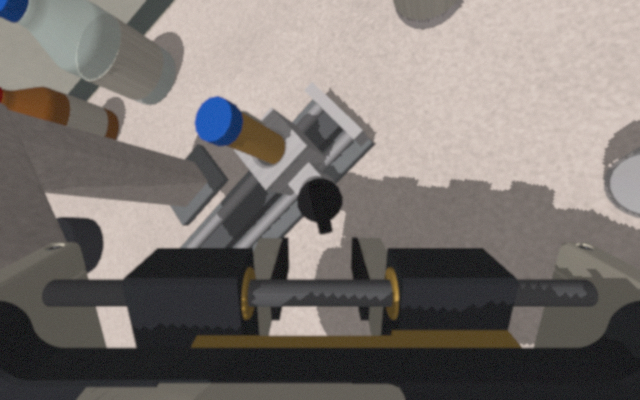

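The wrist view shows the knob's disc at (320,198) and its bar running down to (324,230), between the open fingers with a few degrees of turn left. The tube is upright beside it. I'll finish the alignment and move in.

```bash
python3 -m handwheel '[{"delta_pos":[0,0,0],"dr":[-1,-2.8,3.1]},{"delta_pos":[0.32,0.043,-0.547],"dr":[0,0,0]},{"delta_pos":[0.32,0.043,-0.547],"dr":[0,0,0]},{"delta_pos":[0.32,0.043,-0.547],"dr":[0,0,0]},{"delta_pos":[0.32,0.043,-0.547],"dr":[0,0,0]},{"delta_pos":[0.16,0.022,-0.273],"dr":[0,0,0]},{"delta_pos":[0.16,0.022,-0.272],"dr":[0,0,0]},{"delta_pos":[0,0,0],"dr":[0,0,0]},{"delta_pos":[0,0,0],"dr":[0,0,0]}]'
python3 - <<'E'
from k import *
s=get_state();R=Ro.from_euler("xyz",s["ee_rot"]);print(s["eef_pos"],"rot err",(Rk(.75)*R.inv()).as_rotvec(degrees=True),s["q"],s["force"])
print("to target",(np.array([.5117,-.1931,.0861])-s["eef_pos"])/.03)
E
```

```text
t: 14.95
eef_pos: [0.5119, -0.1929, 0.0862]
ee_rot: [-2.697, -0.432, -0.698]
force: [-1.2, 0.4, -0.3]
width: 0.0363
gripper_force: 0.0
[ 0.5119 -0.1929  0.0862] rot err [-0.032  -0.0794  0.0369] [-0.2497  0.1727 -0.5756 -0.7461 -0.3363  1.8722] [-1.2014  0.4201 -0.2793]
to target [-0.008  -0.0064 -0.0044]
```

Joint 6 (1.87) would run into its limit on the 86° turn. I'll back off and take the equivalent grasp half a turn round.

```bash
python3 -m handwheel '[{"delta_pos":[-0.378,-0.058,0.546],"dr":[0,0,0]},{"delta_pos":[-0.378,-0.058,0.546],"dr":[0,0,0]},{"delta_pos":[-0.378,-0.058,0.546],"dr":[0,0,0]},{"delta_pos":[0,0,0],"dr":[4.82,0.74,-6.96]},{"delta_pos":[0,0,0],"dr":[4.82,0.74,-6.96]},{"delta_pos":[0,0,0],"dr":[4.82,0.74,-6.96]},{"delta_pos":[0,0,0],"dr":[4.82,0.74,-6.96]},{"delta_pos":[0,0,0],"dr":[4.82,0.74,-6.96]},{"delta_pos":[0,0,0],"dr":[4.82,0.74,-6.96]},{"delta_pos":[0,0,0],"dr":[4.82,0.74,-6.96]}]'
python3 -m handwheel '[{"delta_pos":[0,0,0],"dr":[4.82,0.74,-6.96]},{"delta_pos":[0,0,0],"dr":[4.82,0.74,-6.96]},{"delta_pos":[0,0,0],"dr":[4.82,0.74,-6.96]},{"delta_pos":[0,0,0],"dr":[4.82,0.74,-6.96]},{"delta_pos":[0,0,0],"dr":[4.82,0.74,-6.96]},{"delta_pos":[0,0,0],"dr":[4.82,0.74,-6.96]},{"delta_pos":[0,0,0],"dr":[4.82,0.74,-6.96]},{"delta_pos":[0,0,0],"dr":[4.82,0.74,-6.96]},{"delta_pos":[0,0,0],"dr":[4.82,0.74,-6.96]},{"delta_pos":[0,0,0],"dr":[4.82,0.74,-6.96]}]'
python3 -m handwheel '[{"delta_pos":[0,0,0],"dr":[4.82,0.74,-6.96]},{"delta_pos":[0,0,0],"dr":[4.82,0.74,-6.96]},{"delta_pos":[0,0,0],"dr":[4.82,0.74,-6.96]},{"delta_pos":[0,0,0],"dr":[4.82,0.74,-6.96]},{"delta_pos":[0,0,0],"dr":[0,0,0]},{"delta_pos":[0,0,0],"dr":[0,0,0]}]'
python3 - <<'E'
from k import *
c=look("wrist",(("knob_grip",.082),("cup",.08)),"w6")
s=get_state();R=Ro.from_euler("xyz",s["ee_rot"]);Rt=Rk(.75+np.pi);print("rot err",(Rt*R.inv()).as_rotvec(degrees=True),s["q"])
print("to target",(np.array([.5117,-.1931,.0861])-s["eef_pos"])/.03,"exp px",proj("wrist",(.5145,-.1927,.082),c))
E
```

```text
t: 15.95
eef_pos: [0.4777, -0.1981, 0.1361]
ee_rot: [-2.542, 0.129, -1.603]
force: [-0.1, 0.2, 0.1]
width: 0.0365
gripper_force: 0.0
t: 16.95
eef_pos: [0.4777, -0.1981, 0.136]
ee_rot: [3.045, 0.607, 3.127]
force: [0.3, 0.7, 0.1]
width: 0.0361
gripper_force: 0.0
t: 17.55
eef_pos: [0.4778, -0.1981, 0.1357]
ee_rot: [2.707, 0.448, 2.473]
force: [0.8, 1.2, 0.6]
width: 0.036
gripper_force: 0.0
tcp [ 0.4778 -0.1981  0.1357] [2.7066 0.4482 2.4732] t 17.55
knob_grip 0.68 [322.2 221.3] [ 0.5161 -0.1914  0.082 ]
cup 0.81 [367.1 248.9] [ 0.5924 -0.1784  0.08  ]
rot err [ 0.891   0.2857 -1.3375] [-0.2406  0.0363 -0.6258 -0.6062 -0.3972 -1.3972]
to target [ 1.1304  0.1659 -1.6374] exp px (np.float64(319.7816685907685), np.float64(221.32662915907318))
```

```bash
python3 -m handwheel '[{"delta_pos":[0.2,0.05,-0.3],"dr":[0.9,0.3,-1.3]},{"delta_pos":[0.31,0.045,-0.45],"dr":[0,0,0]},{"delta_pos":[0.31,0.045,-0.45],"dr":[0,0,0]},{"delta_pos":[0.2,0.03,-0.28],"dr":[0,0,0]},{"delta_pos":[0.11,0.016,-0.16],"dr":[0,0,0]},{"delta_pos":[0,0,0],"dr":[0,0,0]}]'
python3 -m handwheel '[{"delta_pos":[0,0,0],"dr":[0,0,0]},{"delta_pos":[0,0,0],"dr":[0,0,0]},{"delta_pos":[0,0,0],"dr":[0,0,0]},{"delta_pos":[0,0,0],"dr":[0,0,0]},{"delta_pos":[0,0,0],"dr":[0,0,0]}]' 1 30
python3 - <<'E'
from k import *
s=get_state();R=Ro.from_euler("xyz",s["ee_rot"]);print(s["force"],s["moment"],"rot err",(Rk(.75+np.pi)*R.inv()).as_rotvec(degrees=True),"to target",(np.array([.5117,-.1931,.0861])-s["eef_pos"])@R.as_matrix())
E
```

```text
t: 18.3
eef_pos: [0.5117, -0.1924, 0.0844]
ee_rot: [2.696, 0.429, 2.442]
force: [-0.5, -0.5, 0.4]
width: 0.0361
gripper_force: 0.0
t: 18.8
eef_pos: [0.5124, -0.1925, 0.0867]
ee_rot: [2.694, 0.433, 2.442]
force: [-0.3, 2.0, 5.4]
width: 0.0121
gripper_force: 29.3
[-0.2984  2.0294  5.3513] [0.6922 0.4469 0.6646] rot err [-0.0828  0.0577  0.0733] to target [ 0.0004 -0.0011  0.0001]
```

```bash
python3 -m handwheel '[{"delta_pos":[0,0,0],"dr":[-2.3,-0.35,3.3]},{"delta_pos":[0,0,0],"dr":[-3.4,-0.52,4.9]},{"delta_pos":[0,0,0],"dr":[-3.4,-0.52,4.9]},{"delta_pos":[0,0,0],"dr":[-3.4,-0.52,4.9]},{"delta_pos":[0,0,0],"dr":[-3.4,-0.52,4.9]}]'
cat > st.py <<'E'
from k import *
s=get_state();R=Ro.from_euler("xyz",s["ee_rot"]).as_matrix();x=-R[:,0]
print("t",s["t"],"theta",np.arctan2(-x@by,x@u),"tilt",np.degrees(np.arccos(-R[:,2]@zk)),"pos",s["eef_pos"],"F",s["force"],"M",s["moment"],"w",s["width"],"q6",s["q"][5])
E
python3 st.py
```

```text
t: 19.3
eef_pos: [0.5126, -0.1919, 0.0869]
ee_rot: [2.963, 0.589, 2.98]
force: [1.3, 5.3, 8.4]
width: 0.0118
gripper_force: 29.8
t 19.3 theta 0.25961469759303174 tilt 0.08498044757808271 pos [ 0.5126 -0.1919  0.0869] F [1.2731 5.2999 8.4019] M [ 2.0041 -0.1484  1.2259] w 0.011816441532090997 q6 -0.7758381475685765
```

```bash
python3 -m handwheel '[{"delta_pos":[0,0,0],"dr":[-3.5,-0.54,5.1]},{"delta_pos":[0,0,0],"dr":[-3.5,-0.54,5.1]},{"delta_pos":[0,0,0],"dr":[-3.5,-0.54,5.1]},{"delta_pos":[0,0,0],"dr":[-3.5,-0.54,5.1]},{"delta_pos":[0,0,0],"dr":[-3.5,-0.54,5.1]},{"delta_pos":[0,0,0],"dr":[-3.5,-0.54,5.1]},{"delta_pos":[0,0,0],"dr":[-3.5,-0.54,5.1]},{"delta_pos":[0,0,0],"dr":[-3.5,-0.54,5.1]},{"delta_pos":[0,0,0],"dr":[-2.7,-0.4,3.9]},{"delta_pos":[0,0,0],"dr":[0,0,0]}]'
python3 st.py
```

```text
t: 20.3
eef_pos: [0.5125, -0.1928, 0.0867]
ee_rot: [-2.724, 0.46, -2.202]
force: [0.2, 1.5, 6.8]
width: 0.012
gripper_force: 29.8
t 20.3 theta -0.6877172231499724 tilt 0.08687298012320996 pos [ 0.5125 -0.1928  0.0867] F [0.1788 1.5075 6.8021] M [0.4851 0.3665 0.431 ] w 0.012014213771408428 q6 0.17474545648036796
```

```bash
python3 -m handwheel '[{"delta_pos":[-0.023,0.148,0],"dr":[0,0,0]},{"delta_pos":[-0.045,0.296,0],"dr":[0,0,0]},{"delta_pos":[0,0,0],"dr":[0,0,0]}]'; python3 st.py
python3 -m handwheel '[{"delta_pos":[-0.045,0.296,0],"dr":[0,0,0]},{"delta_pos":[-0.076,0.494,0],"dr":[0,0,0]},{"delta_pos":[-0.091,0.593,0],"dr":[0,0,0]},{"delta_pos":[-0.091,0.593,0],"dr":[0,0,0]},{"delta_pos":[-0.076,0.494,0],"dr":[0,0,0]},{"delta_pos":[-0.045,0.296,0],"dr":[0,0,0]},{"delta_pos":[0,0,0],"dr":[0,0,0]}]'; python3 st.py
```

```text
t: 20.6
eef_pos: [0.5104, -0.1791, 0.0867]
ee_rot: [-2.725, 0.462, -2.206]
force: [0.8, 0.5, 8.0]
width: 0.0118
gripper_force: 29.8
t 20.6 theta -0.6846019600671907 tilt 0.08282324302083008 pos [ 0.5104 -0.1791  0.0867] F [0.7972 0.4813 8.017 ] M [0.1833 0.2424 0.118 ] w 0.01182715307012116 q6 0.12516211905781055
t: 21.3
eef_pos: [0.4981, -0.1009, 0.0862]
ee_rot: [-2.726, 0.464, -2.201]
force: [-9.2, -0.1, 22.0]
width: 0.0117
gripper_force: 30.0
t 21.3 theta -0.6872769321108171 tilt 0.34466173494961133 pos [ 0.4981 -0.1009  0.0862] F [-9.2154 -0.1248 21.9551] M [0.4684 0.119  0.3506] w 0.011650667650634956 q6 -0.5293533696187019
```

```bash
python3 -m handwheel '[{"delta_pos":[-0.03,0,0.02],"dr":[0,0,0]},{"delta_pos":[0,0,0],"dr":[0,0,0]}]'; python3 st.py
python3 - <<'E'
from k import *
c=look("top",(("tube",.04),("knob_grip",.082),("chuck",.172)),"t7")
look("scene",(("tube",.04),("knob_grip",.082),("chuck",.172)),"s7")
look("wrist",(("tube",.04),("knob_grip",.082),("chuck",.172)),"w7")
a=cv2.imread("pics/s7.png")[110:290,210:400];b=cv2.imread("pics/w7.png")
cv2.imwrite("pics/c7.png",np.hstack([cv2.resize(a,(422,400),interpolation=2),b[:, 180:]])[:, :800])
E
```

```text
t: 21.5
eef_pos: [0.4982, -0.1017, 0.0864]
ee_rot: [-2.725, 0.464, -2.203]
force: [3.1, 2.1, 6.9]
width: 0.0118
gripper_force: 30.0
t 21.5 theta -0.6858716728057349 tilt 0.29830688691203333 pos [ 0.4982 -0.1017  0.0864] F [3.0963 2.1281 6.9478] M [ 0.5449 -0.3945  0.3656] w 0.011834658275417454 q6 -0.5303535777057343
tcp [ 0.4982 -0.1017  0.0864] [-2.7254  0.4642 -2.2027] t 21.5
tube 0.62 [336.  199.3] [ 0.5811 -0.0949  0.04  ]
knob_grip 0.38 [338.9 226.5] [ 0.5053 -0.1027  0.082 ]
chuck 0.65 [318.5 192.2] [ 0.5764 -0.051   0.172 ]
tcp [ 0.4982 -0.102   0.0863] [-2.7254  0.4642 -2.2032] t 21.7
tube 0.52 [305.7 225.8] [ 0.5786 -0.0938  0.04  ]
knob_grip 0.66 [326.2 200.1] [ 0.5024 -0.1019  0.082 ]
chuck 0.89 [321.7 192.7] [ 0.5664 -0.0457  0.172 ]
tcp [ 0.4982 -0.1021  0.0864] [-2.7253  0.4643 -2.2033] t 21.9
knob_grip 0.57 [322.1 263.1] [ 0.499  -0.1026  0.082 ]
```

View pics/c7.png

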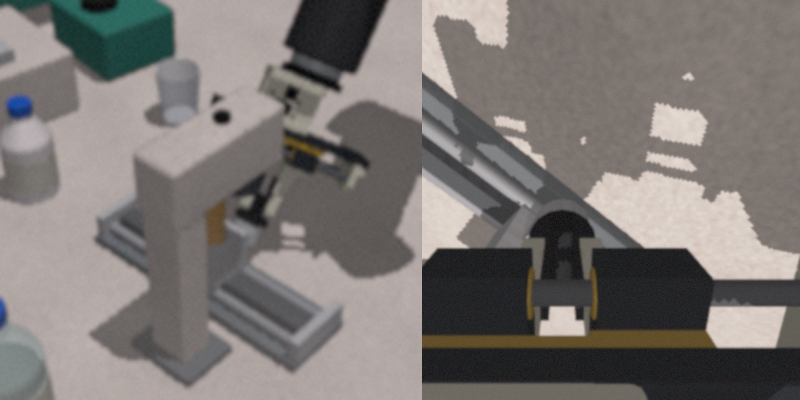

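The left panel shows the tube standing upright in the cup, near the opener's nose. The right panel shows the knob's bar held between the fingers. I'll slide about 40 mm more, then back off to check the centring from the side.

```bash
python3 -m handwheel '[{"delta_pos":[-0.031,0.198,0],"dr":[0,0,0]},{"delta_pos":[-0.062,0.395,0],"dr":[0,0,0]},{"delta_pos":[-0.062,0.395,0],"dr":[0,0,0]},{"delta_pos":[-0.052,0.329,0],"dr":[0,0,0]},{"delta_pos":[0,0,0],"dr":[0,0,0]},{"delta_pos":[0,0,0],"dr":[0,0,0]}]'; python3 st.py
```

```text
t: 22.7
eef_pos: [0.4951, -0.0734, 0.082]
ee_rot: [-2.729, 0.49, -2.19]
force: [-14.0, -0.1, 42.5]
width: 0.012
gripper_force: 30.1
t 22.7 theta -0.6852630559745003 tilt 1.9875140255697943 pos [ 0.4951 -0.0734  0.082 ] F [-14.0345  -0.055   42.488 ] M [ 1.1082 -3.198   0.362 ] w 0.01195445917495411 q6 -0.45403560421721756
```

```bash
python3 -c "
from h import *
s=get_state();print(s['q'],s['joint_efforts'])"
```

```text
[ 0.2006  0.0929 -0.8466 -0.471  -0.0019 -0.454 ] [ 1.5678 -6.6908  9.8252  1.6239  0.4602  0.0057]
```

Joint 5 has reached its limit (q5≈0), so a full 35° tilt isn't possible this close to the base. I'll relieve the load, let go of the loose knob, then look at tube and chuck from the robot's side.

```bash
python3 -m handwheel '[{"delta_pos":[-0.03,0,0.12],"dr":[0,0,0]},{"delta_pos":[0,0,0],"dr":[0,0,0]}]'; python3 st.py
```

```text
t: 22.9
eef_pos: [0.4946, -0.0736, 0.083]
ee_rot: [-2.733, 0.488, -2.19]
force: [12.1, 0.6, 2.0]
width: 0.0117
gripper_force: 30.0
t 22.9 theta -0.6858424572919364 tilt 1.9986174283879947 pos [ 0.4946 -0.0736  0.083 ] F [12.1285  0.5809  2.0096] M [-0.1556 -2.4254 -0.4603] w 0.011670722306035997 q6 -0.4801887995554508
```

```bash
python3 -m handwheel '[{"delta_pos":[0,0,0],"dr":[0,0,0]},{"delta_pos":[0,0,0],"dr":[0,0,0]},{"delta_pos":[0,0,0],"dr":[0,0,0]},{"delta_pos":[-0.25,-0.04,0.4],"dr":[0,1,0]},{"delta_pos":[-0.25,-0.04,0.45],"dr":[-0.3,2,0]},{"delta_pos":[-0.25,-0.04,0.55],"dr":[-0.5,3,0]},{"delta_pos":[-0.25,-0.04,0.6],"dr":[-0.6,4,0]},{"delta_pos":[-0.2,0,0.8],"dr":[-1,6,0]},{"delta_pos":[-0.2,0,0.8],"dr":[-1,6,0]},{"delta_pos":[0,0,0],"dr":[0,0,0]}]' 0.18
python3 - <<'E'
from k import *
s=get_state();R=Ro.from_euler("xyz",s["ee_rot"])
T=Ro.from_matrix(np.c_[-bx,by,-ez]);rv=(T*R.inv()).as_rotvec(degrees=True);print("rv to vertical flipped",rv,np.linalg.norm(rv),(np.array([.43,-.075,.28])-s["eef_pos"])/.03,s["q"])
E
```

```text
t: 23.9
eef_pos: [0.4533, -0.0845, 0.1874]
ee_rot: [-3.018, 0.212, -2.286]
force: [0.8, 0.5, -1.1]
width: 0.036
gripper_force: 0.0
rv to vertical flipped [  0.3296  14.3192 -39.3737] 41.89788880977122 [-0.7783  0.3164  3.0876] [ 0.2241 -0.0754 -0.6639 -0.0353 -0.7386 -0.9291]
```

```bash
python3 -m handwheel '[{"delta_pos":[-0.13,0.05,0.5],"dr":[0,2.4,-6.5]},{"delta_pos":[-0.13,0.05,0.5],"dr":[0,2.4,-6.5]},{"delta_pos":[-0.13,0.05,0.5],"dr":[0,2.4,-6.5]},{"delta_pos":[-0.13,0.05,0.5],"dr":[0,2.4,-6.6]},{"delta_pos":[-0.13,0.05,0.5],"dr":[0,2.4,-6.6]},{"delta_pos":[-0.13,0.05,0.5],"dr":[0,2.3,-6.6]},{"delta_pos":[0,0,0],"dr":[0,0,0]},{"delta_pos":[0,0,0],"dr":[0,0,0]},{"delta_pos":[0,0,0],"dr":[0,0,0]}]' 
python3 - <<'E'
from k import *
c=look("wrist",(("tube",.04),("chuck",.172),("knob_grip",.082)),"w8")
f=cv2.imread("pics/w8.png");cv2.imwrite("pics/w8c.png",cv2.resize(f[0:200,190:450],None,fx=3,fy=3,interpolation=cv2.INTER_CUBIC))
import json;json.dump({k:np.array(v).tolist() for k,v in c.items()},open("c8.json","w"))
E
```

```text
t: 24.8
eef_pos: [0.4267, -0.0758, 0.2723]
ee_rot: [-3.139, -0.003, -2.987]
force: [-0.4, -0.6, -0.9]
width: 0.0356
gripper_force: 0.0
tcp [ 0.4267 -0.0758  0.2723] [-3.1387 -0.003  -2.9874] t 24.8
chuck 0.48 [ 75.3 104.9] [ 0.3747 -0.2725  0.172 ]
knob_grip 0.79 [313.5 237.8] [ 0.4971 -0.0737  0.082 ]
```

View pics/w8c.png

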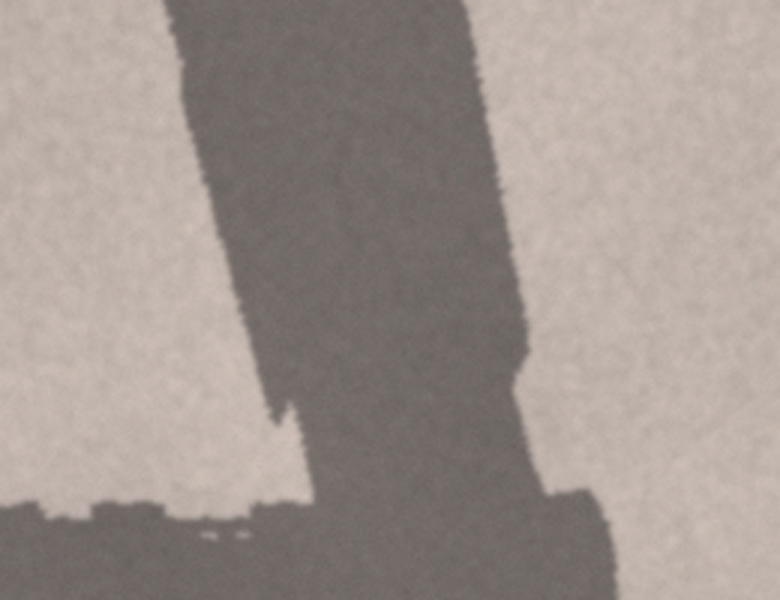

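The camera faces away here: the crop shows only shadow and table, so it doesn't help. The head is centred over the chuck, so I'll measure its side edges against the carriage block in the first top picture.

```bash
python3 - <<'E'
from k import *
a=np.radians(8.9);bx=np.array([np.cos(a),np.sin(a),0]);by=np.array([-np.sin(a),np.cos(a),0])
f=cv2.imread("pics/top0.png",0);x0,y0=270,115;k=4
g=cv2.resize(f[y0:240,x0:410],None,fx=k,fy=k,interpolation=cv2.INTER_CUBIC)
L=cv2.createLineSegmentDetector().detect(g)[0].reshape(-1,4)
L=(L+.5)/k-.5+[x0,y0,x0,y0]
for l in L:
    if np.hypot(l[2]-l[0],l[3]-l[1])>12:
        for z in(.27,.08,.0):
            p,q=atz("top",l[:2],z),atz("top",l[2:],z);d=(p-q)[:2];ang=np.degrees(np.arctan2(d@by[:2],d@bx[:2]))%180
            if abs(ang-90)<60: continue
            m=(p+q)/2
            print(np.round(l,1),z,"ang",round(min(ang,ang-180,key=abs),1),"by",round(m@by,4),"bx",round(p@bx,3),round(q@bx,3))
E
```

```text
[369.4 229.4 364.2 214.7] 0.27 ang 10.8 by -0.2305 bx 0.453 0.485
[369.4 229.4 364.2 214.7] 0.08 ang 10.8 by -0.2512 bx 0.466 0.505
[369.4 229.4 364.2 214.7] 0.0 ang 10.8 by -0.26 bx 0.472 0.513
[282.5 221.7 279.  192.5] 0.27 ang 0.0 by -0.0565 bx 0.493 0.555
[282.5 221.7 279.  192.5] 0.08 ang 0.0 by -0.0396 bx 0.515 0.59
[282.5 221.7 279.  192.5] 0.0 ang 0.0 by -0.0325 bx 0.524 0.605
[382.9 201.1 379.7 180.7] 0.27 ang -0.1 by -0.2703 bx 0.508 0.552
[382.9 201.1 379.7 180.7] 0.08 ang -0.1 by -0.2997 bx 0.533 0.586
[382.9 201.1 379.7 180.7] 0.0 ang -0.1 by -0.312 bx 0.543 0.601
[358.1 183.8 361.  203.8] 0.27 ang -0.1 by -0.2242 bx 0.551 0.508
[358.1 183.8 361.  203.8] 0.08 ang -0.1 by -0.2436 bx 0.586 0.533
[358.1 183.8 361.  203.8] 0.0 ang -0.1 by -0.2517 bx 0.6 0.544
[389.5 178.3 394.  206.3] 0.27 ang -0.1 by -0.2916 bx 0.554 0.494
[389.5 178.3 394.  206.3] 0.08 ang -0.1 by -0.3255 bx 0.589 0.516
[389.5 178.3 394.  206.3] 0.0 ang -0.1 by -0.3398 bx 0.604 0.525
[346.1 146.9 348.9 160.1] 0.27 ang 3.5 by -0.2113 bx 0.634 0.605
[346.1 146.9 348.9 160.1] 0.08 ang 3.5 by -0.2279 bx 0.687 0.651
[346.1 146.9 348.9 160.1] 0.0 ang 3.5 by -0.2349 bx 0.709 0.67
[331.7 199.2 325.  149.1] 0.27 ang -0.2 by -0.1648 bx 0.526 0.635
[331.7 199.2 325.  149.1] 0.08 ang -0.2 by -0.1714 bx 0.555 0.688
[331.7 199.2 325.  149.1] 0.0 ang -0.2 by -0.1741 bx 0.567 0.71
[299.9 181.7 296.9 158.5] 0.27 ang 0.1 by -0.103 bx 0.572 0.623
[299.9 181.7 296.9 158.5] 0.08 ang 0.1 by -0.0961 bx 0.611 0.673
[299.9 181.7 296.9 158.5] 0.0 ang 0.1 by -0.0933 bx 0.628 0.694
```

```bash
python3 - <<'E'
from k import *
a=np.radians(8.9);by=np.array([-np.sin(a),np.cos(a),0]);bx=np.array([np.cos(a),np.sin(a),0])
f=cv2.GaussianBlur(cv2.imread("pics/top0.png",0),(3,3),0).astype(np.float32)
bys=np.arange(-.19,-.08,.002);acc=[]
for x in np.arange(.54,.63,.003):
    px=np.array([proj("top",x*bx+b*by+[0,0,.27]) for b in bys],np.float32)
    acc.append(cv2.remap(f,px[None,:,0],px[None,:,1],1)[0])
m=np.mean(acc,0)
for b,v in zip(bys,m):print(round(b,3),round(float(v)),end=" | ")
E
```

```text
-0.19 54 | -0.188 54 | -0.186 54 | -0.184 54 | -0.182 54 | -0.18 54 | -0.178 54 | -0.176 53 | -0.174 50 | -0.172 46 | -0.17 44 | -0.168 49 | -0.166 62 | -0.164 80 | -0.162 96 | -0.16 105 | -0.158 108 | -0.156 109 | -0.154 109 | -0.152 108 | -0.15 106 | -0.148 103 | -0.146 98 | -0.144 95 | -0.142 93 | -0.14 93 | -0.138 93 | -0.136 94 | -0.134 97 | -0.132 101 | -0.13 105 | -0.128 109 | -0.126 111 | -0.124 111 | -0.122 112 | -0.12 111 | -0.118 110 | -0.116 105 | -0.114 96 | -0.112 83 | -0.11 72 | -0.108 69 | -0.106 72 | -0.104 79 | -0.102 88 | -0.1 94 | -0.098 96 | -0.096 96 | -0.094 96 | -0.092 96 | -0.09 96 | -0.088 96 | -0.086 97 | -0.084 97 | -0.082 97 |
```

The head's edges and the dot on its top put the chuck at −0.139 along the bed. The cup started at −0.2717, so the travel is 0.1327. About 0.1203 is done, leaving about 12.4 mm. I'll regrip with less tilt: the pads can pivot on the bar.

```bash
sed -i 's/8\.7/8.9/' k.py; cat >> k.py <<'E'
def Rd(th,d=np.radians(14)):
    xk=np.cos(th)*u-np.sin(th)*by;b=zk*np.cos(d)+xk*np.sin(d);x=-(xk*np.cos(d)-zk*np.sin(d));z=-b
    return Ro.from_matrix(np.c_[x,np.cross(z,x),z]),b
E
python3 - <<'E'
from k import *
s=get_state();R=Ro.from_euler("xyz",s["ee_rot"]);T,b=Rd(-.69)
rv=(T*R.inv()).as_rotvec(degrees=True);g=np.array([.4958,-.0735,.082])+.006*zk
print("rv",rv,np.linalg.norm(rv),"b",b,"goal",g,"stand70 du",(g+.07*b-s["eef_pos"])/.03,"70mm in u",-.07*b/.03,"zk",zk,"by",by)
E
```

```text
rv [-12.9752 -22.4885  36.3314] 44.65488237253161 b [-0.4227  0.0897  0.9018] goal [ 0.4924 -0.074   0.0869] stand70 du [ 1.1873  0.2657 -4.1039] 70mm in u [ 0.9862 -0.2093 -2.1043] zk [-0.5667 -0.0887  0.8192] by [-0.1547  0.988   0.    ]
```

```bash
python3 -m handwheel '[{"delta_pos":[0,0,0],"dr":[-2.16,-3.75,6.05]},{"delta_pos":[0,0,0],"dr":[-2.16,-3.75,6.05]},{"delta_pos":[0.2,0.05,-0.5],"dr":[-2.16,-3.75,6.05]},{"delta_pos":[0.2,0.05,-0.6],"dr":[-2.16,-3.75,6.05]},{"delta_pos":[0.2,0.05,-0.7],"dr":[-2.16,-3.75,6.05]},{"delta_pos":[0.2,0.05,-0.8],"dr":[-2.16,-3.75,6.05]},{"delta_pos":[0.2,0.05,-0.8],"dr":[0,0,0]},{"delta_pos":[0.19,0.02,-0.7],"dr":[0,0,0]},{"delta_pos":[0,0,0],"dr":[0,0,0]},{"delta_pos":[0,0,0],"dr":[0,0,0]}]'
cat > st2.py <<'E'
from k import *
s=get_state();R=Ro.from_euler("xyz",s["ee_rot"]);T,b=Rd(-.69);g=np.array([.4958,-.0735,.082])+.006*zk
print(s["q"],"rot err",(T*R.inv()).as_rotvec(degrees=True),"du",(g-s["eef_pos"])/.03,"tool frame",(g-s["eef_pos"])@R.as_matrix(),s["force"])
E
python3 st2.py; python3 -c "
from h import *
look('wrist',(('knob_grip',.082),))"
```

```text
t: 26.0
eef_pos: [0.4758, -0.0735, 0.172]
ee_rot: [-2.795, 0.223, -2.304]
force: [-1.0, -0.5, 0.2]
width: 0.0356
gripper_force: 0.0
[ 0.3531 -0.1253 -1.0165  0.5816 -0.3804 -1.6363] rot err [-0.9681 -1.9706 -0.1789] du [ 0.5544 -0.0175 -2.8355] tool frame [0.0083 0.0171 0.0846] [-1.0102 -0.5371  0.1527]
tcp [ 0.4758 -0.0735  0.172 ] [-2.7948  0.2228 -2.3039] t 26.0
knob_grip 0.86 [344.  205.1] [ 0.4953 -0.071   0.082 ]
knob_grip 0.68 [293.6 250.9] [ 0.572 -0.063  0.082]
```

```bash
python3 -m handwheel '[{"delta_pos":[0,0,-0.5],"dr":[0,0,0]},{"delta_pos":[0,0.05,-0.5],"dr":[0,0,0]},{"delta_pos":[-0.08,0.07,-0.48],"dr":[-1,-2,0]},{"delta_pos":[0,0,0],"dr":[0,0,0]},{"delta_pos":[0,0,0],"dr":[0,0,0]}]'
python3 st2.py; python3 -c "
from h import *
look('wrist',(('knob_grip',.082),))"
```

```text
t: 26.6
eef_pos: [0.49, -0.0775, 0.1547]
ee_rot: [-2.806, 0.222, -2.299]
force: [-0.6, 0.4, -0.1]
width: 0.0361
gripper_force: 0.0
[ 0.3034 -0.0648 -1.0161  0.6093 -0.312  -1.6239] rot err [-1.3704 -2.4624 -0.5815] du [ 0.0811  0.1157 -2.2611] tool frame [0.0109 0.0226 0.0632] [-0.5647  0.4442 -0.1445]
tcp [ 0.49   -0.0775  0.1547] [-2.8062  0.2224 -2.2995] t 26.6
knob_grip 0.73 [350.8 212.2] [ 0.4978 -0.0716  0.082 ]
```

Joint 3 is now at its limit too. I'll fit the arm's kinematics to the poses logged so far and choose a tilt that is reachable for the whole turn.

```bash
cat > fk.py <<'E'
from k import *
from scipy.optimize import least_squares as LS
S=[([1.5441,.3594,.0111,-.0004,-1.2241,-.2881],(.2089,.6414,.2446),(3.1399,-.0001,-.3149)),
([.0139,.2967,-.1456,.0002,-1.1267,.138],(.5973,-.1836,.2155),(3.1409,-.0001,-1.4171)),
([-.1616,-.0488,-.6695,-.381,-.4328,1.3772],(.4635,-.1996,.1681),(-2.718,-.3832,-.7443)),
([-.2497,.1727,-.5756,-.7461,-.3363,1.8722],(.5119,-.1929,.0862),(-2.697,-.432,-.698)),
([-.2406,.0363,-.6258,-.6062,-.3972,-1.3972],(.4778,-.1981,.1357),(2.7066,.4482,2.4732)),
([.2006,.0929,-.8466,-.471,-.0019,-.454],(.4951,-.0734,.082),(-2.729,.49,-2.19)),
([.2241,-.0754,-.6639,-.0353,-.7386,-.9291],(.4533,-.0845,.1874),(-3.018,.212,-2.286)),
([.3531,-.1253,-1.0165,.5816,-.3804,-1.6363],(.4758,-.0735,.172),(-2.7948,.2228,-2.3039)),
([.3034,-.0648,-1.0161,.6093,-.312,-1.6239],(.49,-.0775,.1547),(-2.8062,.2224,-2.2995))]
Ry=lambda a:Ro.from_euler("y",a);Rx=lambda a:Ro.from_euler("x",a);Rz=lambda a:Ro.from_euler("z",a)
def fk(q,p):
    a,d,h,L2,L3,e3,Lt,s4,s6,c6=p
    F=Rz(q[0])*Ry(q[1]-q[2]);W=F*Rx(s4*q[3])*Ry(-q[4])
    pos=Rz(q[0]).apply([a,d,h])+(Rz(q[0])*Ry(q[1])).apply([0,0,L2])+F.apply([L3,0,e3])+W.apply([Lt,0,0])
    T=W*Rx(s6*q[5]+c6)*Ro.from_matrix([[0,0,1],[0,1,0],[-1,0,0]])
    return pos,T
def res(p,s4,s6):
    r=[]
    for q,x,e in S:
        P,T=fk(q,[*p[:7],s4,s6,p[7]]);r+=[*(P-x)*10,*(T.inv()*Ro.from_euler("xyz",e)).as_rotvec()]
    return r
def fit():
    b=None
    for s4 in(1,-1):
        for s6 in(1,-1):
            for c in(0,1.57,3.14,-1.57):
                o=LS(lambda p:res(p,s4,s6),[0,-.19,.3,.4,.4,0,.2,c])
                if b is None or o.cost<b[0]:b=(o.cost,[*o.x[:7],s4,s6,o.x[7]])
    return b
lo=np.array([-3.07,-1.43,-1.02,-3.03,-3.05,-3.03]);hi=np.array([3.07,2.12,1.25,1.67,0,3.03])
def ik(pos,T,p,q0):
    def r(q):
        P,R=fk(q,p);return [*(P-pos)*10,*(R.inv()*T).as_rotvec()]
    return LS(r,np.clip(q0,lo+.01,hi-.01),bounds=(lo,hi))
E
python3 - <<'E'
from fk import *
c,p=fit();print(c,np.array(p));import json;json.dump(list(p),open("p.json","w"))
g0=np.array([.4958,-.0735,.082])
for dd in(0,14,22,30):
  for th,sl in((-.69,0),(-.69,.0124),(-.3,.0124),(0,.0124),(.35,.0124),(.72,.0124)):
    T,b=Rd(th,np.radians(dd));best=min((ik(g0+sl*by+.006*zk,T,p,q) for q in([.2,.1,-.8,-.4,-.3,-.5],[.3,0,-.9,.6,-.3,-1.6],[.2,0,-.8,-.2,-.5,-2],[.2,0,-.8,-1.5,-.3,0])),key=lambda o:o.cost)
    print(dd,th,sl,"cost",round(best.cost,5),best.x)
E
```

```text
1.7779780711161144 [ 0.1991 -0.1652  0.1071  0.379   0.307  -0.0022  0.1408 -1.     -1.
 -1.5712]
0 -0.69 0 cost 0.00059 [ 0.1827  0.1632 -0.9636 -3.03   -0.1629  2.1279]
0 -0.69 0.0124 cost 0.00123 [ 0.2088  0.1551 -0.9731 -3.03   -0.1617  2.1064]
0 -0.3 0.0124 cost 0.00123 [ 0.2088  0.1551 -0.9731 -3.03   -0.1617  1.7164]
0 0 0.0124 cost 0.00123 [ 0.2088  0.1551 -0.9731 -3.03   -0.1617  1.4164]
0 0.35 0.0124 cost 0.00123 [ 0.2088  0.1551 -0.9731 -3.03   -0.1617  1.0664]
0 0.72 0.0124 cost 0.00123 [ 0.2088  0.1551 -0.9731 -3.03   -0.1617  0.6964]
14 -0.69 0 cost 0.0 [ 0.2466  0.1479 -0.9061  1.0531 -0.2206 -2.0233]
14 -0.69 0.0124 cost 0.0 [ 0.2772  0.14   -0.9168  1.0693 -0.2324 -2.0672]
14 -0.3 0.0124 cost 0.0 [ 0.2474  0.1454 -0.886   0.5578 -0.1996 -1.9144]
14 0 0.0124 cost 0.0 [ 0.2228  0.1518 -0.8717  0.1331 -0.1831 -1.7651]
14 0.35 0.0124 cost 0.0 [ 0.195   0.1609 -0.8668 -0.4064 -0.1734 -1.5475]
14 0.72 0.0124 cost 0.0 [ 0.1694  0.1713 -0.8759 -1.0187 -0.1816 -1.278 ]
22 -0.69 0 cost 0.0 [ 0.2716  0.1618 -0.8654  0.8233 -0.3786 -1.8196]
22 -0.69 0.0124 cost 0.0 [ 0.3012  0.1549 -0.8749  0.8284 -0.388  -1.8525]
22 -0.3 0.0124 cost 0.0 [ 0.2564  0.1635 -0.8286  0.3777 -0.3724 -1.7449]
22 0 0.0124 cost 0.0 [ 0.2199  0.1733 -0.8071  0.0407 -0.3643 -1.6721]
22 0.35 0.0124 cost 0.0 [ 0.1786  0.1863 -0.7997 -0.3609 -0.355  -1.5801]
22 0.72 0.0124 cost 0.0 [ 0.1404  0.2009 -0.8132 -0.821  -0.3508 -1.4497]
30 -0.69 0 cost 0.0 [ 0.2931  0.1879 -0.8237  0.7316 -0.5341 -1.7523]
30 -0.69 0.0124 cost 0.0 [ 0.3216  0.1821 -0.8321  0.729  -0.5423 -1.7775]
30 -0.3 0.0124 cost 0.0 [ 0.2638  0.1931 -0.7718  0.3143 -0.5376 -1.6909]
30 0 0.0124 cost 0.0 [ 0.2171  0.2054 -0.7439  0.0106 -0.5344 -1.6418]
30 0.35 0.0124 cost 0.0 [ 0.1644  0.2216 -0.7343 -0.3466 -0.5256 -1.5838]
30 0.72 0.0124 cost 0.0 [ 0.1153  0.2396 -0.7515 -0.7525 -0.5156 -1.4955]
```

```bash
python3 - <<'E'
from fk import *
import json;p=json.load(open("p.json"))
r=np.array(res([*p[:7],p[9]],p[7],p[8])).reshape(-1,6);print(np.round(r*[100,100,100,57,57,57],1))
# orientation-only: tool z in forearm frame gives implied q4,q5
for q,x,e in S:
    v=(Rz(q[0])*Ry(q[1]-q[2])).inv().apply(Ro.from_euler("xyz",e).apply([0,0,1]));print(v,"ang",np.arccos(v[0]),"q5",q[4],"roll",np.arctan2(v[1],-v[2]),"q4",q[3])
E
```

```text
[[-27.2 -26.  -30.4  -0.    0.    0. ]
 [ -8.3  26.5 -20.2  -0.1  -0.   -0.1]
 [  8.1 -22.5  18.2  -0.1  -0.1   0.1]
 [ -0.4 -75.5  68.3  -0.    0.    0. ]
 [  3.6 -58.2  44.5  -0.   -0.   -0.1]
 [ 24.5  10.6  39.5  -0.   -0.    0. ]
 [ 30.   28.6 -11.3  -0.    0.    0. ]
 [-41.6  26.8 -58.3  -0.    0.    0. ]
 [-51.5  15.7 -50.4  -0.    0.    0. ]]
[ 0.3397  0.0004 -0.9405] ang 1.2241476184735047 q5 -1.2241 roll 0.00040959192945789054 q4 -0.0004
[ 0.4274 -0.0002 -0.9041] ang 1.1291682980383526 q5 -1.1267 roll -0.00021629139227530308 q4 0.0002
[ 0.9073  0.1556 -0.3907] ang 0.4340817234926345 q5 -0.4328 roll 0.37909758475575506 q4 -0.381
[ 0.9441  0.2238 -0.2422] ang 0.33604457479026295 q5 -0.3363 roll 0.7458012022401225 q4 -0.7461
[ 0.9224  0.2204 -0.3173] ang 0.39665258395326 q5 -0.3972 roll 0.6070800754230884 q4 -0.6062
[ 1.      0.0011 -0.0017] ang 0.0020440548036455624 q5 -0.0019 roll 0.5478138073621992 q4 -0.471
[ 0.7393  0.0238 -0.673 ] ang 0.7388123813043243 q5 -0.7386 roll 0.035301772083384704 q4 -0.0353
[ 0.9285 -0.2039 -0.3103] ang 0.3804051679133158 q5 -0.3804 roll -0.5814970426162663 q4 0.5816
[ 0.9517 -0.1757 -0.2517] ang 0.31200952417785677 q5 -0.312 roll -0.6092921899159683 q4 0.6093
```

```bash
cat >> fk.py <<'E'
def frames(q):
    A=Rz(q[0]);B=A*Ry(q[1]);F=A*Ry(q[1]-q[2]);G=F*Rx(-q[3]);W=G*Ry(-q[4]);T=W*Rx(-q[5]-1.5712)*Ro.from_matrix([[0,0,1],[0,1,0],[-1,0,0]])
    return A,B,F,G,W,T
def row(q):
    A,B,F,G,W,T=[r.as_matrix() for r in frames(q)]
    return np.c_[A,B[:,[0,2]],F[:,[0,2]],G[:,1:],W[:,[0,2]]]
M=np.vstack([row(q) for q,_,_ in S]);Y=np.concatenate([x for _,x,_ in S])
C=np.linalg.lstsq(M,Y,rcond=1e-3)[0]
def fk(q,p=None):return row(q)@C,frames(q)[-1]
E
python3 - <<'E'
from fk import *
print("res mm",np.round((M@C-Y)*1000,1),C,np.linalg.svd(M)[1])
g0=np.array([.4958,-.0735,.082]);q0s=([.2,.1,-.8,-.4,-.3,-.5],[.3,0,-.9,.6,-.3,-1.6],[.2,0,-.8,-.2,-.5,-2])
def t(lbl,pos,T):
    b=min((ik(pos,T,None,q) for q in q0s),key=lambda o:o.cost);print(lbl,round(b.cost,5),b.x)
for dd in(14,24,32):
  for th,sl,st in((-.69,0,.06),(-.69,0,0),(-.69,.0124,0),(0,.0124,0),(.72,.0124,0),(.72,.0124,.06)):
    T,b=Rd(th,np.radians(dd));t((dd,th,sl,st),g0+sl*by+.006*zk+st*b,T)
E
```

```text
res mm [-0.  -0.4 -0.5  0.5  0.   0.7  0.3  0.3  0.6 -0.1 -0.1  0.  -0.2  0.
 -0.5  0.  -0.   0.1 -0.1 -0.1 -0.2 -0.  -0.  -0.1 -0.  -0.1 -0. ] [ 0.0002 -0.0003  0.1975  0.0002  0.6013  0.4624  0.0007 -0.1916 -0.0004
  0.3586  0.0003] [6.4498 5.9217 4.1447 1.4897 1.0248 1.0116 0.8293 0.2947 0.2235 0.1503
 0.119 ]
(14, -0.69, 0, 0.06) 0.00415 [ 0.3514 -0.0761 -1.02    0.5074 -0.3402 -1.574 ]
(14, -0.69, 0, 0) 0.00958 [ 0.2542  0.084  -1.02    0.5348 -0.1716 -1.5283]
(14, -0.69, 0.0124, 0) 0.01059 [ 0.2883  0.0804 -1.02    0.5335 -0.1895 -1.5594]
(14, 0, 0.0124, 0) 0.0 [ 0.2878  0.0789 -0.9899  0.3308 -0.1462 -2.0224]
(14, 0.72, 0.0124, 0) 0.0 [ 0.0857  0.1181 -0.6557 -0.4726 -0.4245 -1.7758]
(14, 0.72, 0.0124, 0.06) 0.0 [ 0.0731 -0.011  -0.6585 -0.3813 -0.5435 -1.8695]
(24, -0.69, 0, 0.06) 0.0002 [ 0.4416 -0.0242 -1.02    0.7047 -0.5019 -1.8617]
(24, -0.69, 0, 0) 0.00363 [ 0.3253  0.1199 -1.02    0.777  -0.3697 -1.8581]
(24, -0.69, 0.0124, 0) 0.00374 [ 0.3616  0.1181 -1.02    0.7664 -0.3842 -1.8825]
(24, 0, 0.0124, 0) 0.0 [ 0.2933  0.1422 -0.7525  0.0561 -0.4865 -1.7563]
(24, 0.72, 0.0124, 0) 0.0 [-0.0102  0.1945 -0.5078 -0.5055 -0.6937 -1.6774]
(24, 0.72, 0.0124, 0.06) 0.0 [-0.0445  0.1002 -0.4778 -0.4502 -0.8167 -1.7251]
(32, -0.69, 0, 0.06) 0.0 [ 0.5187  0.0499 -0.9361  0.6412 -0.6652 -1.8786]
(32, -0.69, 0, 0) 7e-05 [ 0.3812  0.1552 -1.02    0.8694 -0.486  -2.0121]
(32, -0.69, 0.0124, 0) 5e-05 [ 0.417   0.154  -1.02    0.855  -0.4972 -2.0322]
(32, 0, 0.0124, 0) 0.0 [ 0.2782  0.206  -0.6281  0.0101 -0.6848 -1.7018]
(32, 0.72, 0.0124, 0) 0.0 [-0.0588  0.2657 -0.403  -0.5086 -0.8804 -1.6416]
(32, 0.72, 0.0124, 0.06) 0.0 [-0.0992  0.1933 -0.355  -0.4657 -1.0024 -1.6751]
```

The fit is accurate to under 1 mm. A bar angle of −0.69 is the hard case; near 0 is easy. Closing the parallel pads on a misaligned bar turns it into line with a pure couple, so I'll check which tool angles are feasible.

```bash
python3 - <<'E'
from fk import *
g0=np.array([.4958,-.0735,.082]);q0s=([.2,.1,-.8,-.4,-.3,-.5],[.3,0,-.9,.6,-.3,-1.6])
for dd in(10,16,22,28):
  for th in(-.69,-.5,-.4,-.3,-.2):
    T,b=Rd(th,np.radians(dd));o=[]
    for sl,st in((0,.06),(0,0),(.0124,0)):
      bb=min((ik(g0+sl*by+.006*zk+st*b,T,None,q) for q in q0s),key=lambda o:o.cost);o.append("%.4f q3 %.2f q5 %.2f"%(bb.cost,bb.x[2],bb.x[4]))
    print(dd,th,o)
E
```

```text
10 -0.69 ['0.0051 q3 -1.02 q5 -0.26', '0.0093 q3 -1.02 q5 -0.07', '0.0107 q3 -1.02 q5 -0.09']
10 -0.5 ['0.0022 q3 -1.02 q5 -0.25', '0.0054 q3 -1.02 q5 -0.07', '0.0064 q3 -1.02 q5 -0.09']
10 -0.4 ['0.0012 q3 -1.02 q5 -0.25', '0.0037 q3 -1.02 q5 -0.07', '0.0046 q3 -1.02 q5 -0.08']
10 -0.3 ['0.0005 q3 -1.02 q5 -0.24', '0.0024 q3 -1.02 q5 -0.07', '0.0032 q3 -1.02 q5 -0.08']
10 -0.2 ['0.0001 q3 -1.02 q5 -0.23', '0.0014 q3 -1.02 q5 -0.06', '0.0020 q3 -1.02 q5 -0.07']
16 -0.69 ['0.0033 q3 -1.02 q5 -0.38', '0.0089 q3 -1.02 q5 -0.22', '0.0097 q3 -1.02 q5 -0.24']
16 -0.5 ['0.0004 q3 -1.02 q5 -0.35', '0.0035 q3 -1.02 q5 -0.20', '0.0040 q3 -1.02 q5 -0.22']
16 -0.4 ['0.0000 q3 -1.02 q5 -0.34', '0.0017 q3 -1.02 q5 -0.19', '0.0021 q3 -1.02 q5 -0.20']
16 -0.3 ['0.0000 q3 -0.97 q5 -0.37', '0.0006 q3 -1.02 q5 -0.18', '0.0008 q3 -1.02 q5 -0.19']
16 -0.2 ['0.0000 q3 -0.92 q5 -0.40', '0.0000 q3 -1.02 q5 -0.16', '0.0001 q3 -1.02 q5 -0.17']
22 -0.69 ['0.0007 q3 -1.02 q5 -0.47', '0.0050 q3 -1.02 q5 -0.34', '0.0053 q3 -1.02 q5 -0.35']
22 -0.5 ['0.0000 q3 -0.97 q5 -0.47', '0.0007 q3 -1.02 q5 -0.30', '0.0009 q3 -1.02 q5 -0.31']
22 -0.4 ['0.0000 q3 -0.92 q5 -0.50', '0.0000 q3 -1.02 q5 -0.28', '0.0001 q3 -1.02 q5 -0.29']
22 -0.3 ['0.0000 q3 -0.86 q5 -0.53', '0.0000 q3 -0.96 q5 -0.31', '0.0000 q3 -0.98 q5 -0.31']
22 -0.2 ['0.0000 q3 -0.81 q5 -0.55', '0.0000 q3 -0.89 q5 -0.36', '0.0000 q3 -0.91 q5 -0.35']
28 -0.69 ['0.0000 q3 -0.99 q5 -0.58', '0.0013 q3 -1.02 q5 -0.43', '0.0013 q3 -1.02 q5 -0.44']
28 -0.5 ['0.0000 q3 -0.88 q5 -0.62', '0.0000 q3 -0.98 q5 -0.41', '0.0000 q3 -0.99 q5 -0.42']
28 -0.4 ['0.0000 q3 -0.82 q5 -0.64', '0.0000 q3 -0.92 q5 -0.45', '0.0000 q3 -0.92 q5 -0.45']
28 -0.3 ['0.0000 q3 -0.77 q5 -0.67', '0.0000 q3 -0.85 q5 -0.48', '0.0000 q3 -0.86 q5 -0.49']
28 -0.2 ['0.0000 q3 -0.71 q5 -0.70', '0.0000 q3 -0.79 q5 -0.52', '0.0000 q3 -0.80 q5 -0.52']
```

```bash
python3 - <<'E'
from fk import *
g0=np.array([.4958,-.0735,.082])+.0124*by
A,B,Z=np.meshgrid(np.linspace(-.039,.039,21),np.linspace(-.0965,.0965,49),np.linspace(.047,.19,30));P=np.c_[A.ravel(),B.ravel(),-Z.ravel()]
cup=g0+.081*bx
def clear(th,dd):
    T,b=Rd(th,np.radians(dd));X=T.apply(P)+g0+.006*zk-cup;x,y,z=X@bx,X@by,X[:,2]+cup[2]
    h=np.hypot(np.hypot(np.maximum(-.035-x,0),np.maximum(abs(y)-.028,0)),np.maximum(np.maximum(.2-z,z-.27),0)).min()
    r=np.hypot(x,y);c=np.hypot(np.maximum(r-.021,0),np.maximum(.172-z,0)).min();t=np.hypot(np.maximum(r-.017,0),np.maximum(z-.155,0)).min()
    return round(h*1000),round(c*1000),round(t*1000)
for th in(-.35,-.1,.1,.3,.5,.75):
  for dd in(0,4,8,12,16,20,24,28):
    T,b=Rd(th,np.radians(dd));o=min((ik(g0+.006*zk,T,None,q) for q in([.2,.1,-.8,-.4,-.3,-.5],[.1,.1,-.65,-.5,-.4,-1.8])),key=lambda o:o.cost)
    if o.cost<1e-5:print(th,dd,clear(th,dd),"q3 %.2f q5 %.2f q6 %.2f"%(o.x[2],o.x[4],o.x[5]))
E
```

```text
-0.35 24 (17, 33, 33) q3 -0.97 q5 -0.36 q6 -1.96
-0.35 28 (10, 28, 29) q3 -0.89 q5 -0.47 q6 -1.88
-0.1 16 (41, 48, 45) q3 -1.00 q5 -0.18 q6 -2.02
-0.1 20 (35, 44, 42) q3 -0.89 q5 -0.33 q6 -1.86
-0.1 24 (28, 39, 38) q3 -0.81 q5 -0.45 q6 -1.80
-0.1 28 (21, 34, 34) q3 -0.74 q5 -0.56 q6 -1.76
0.1 12 (48, 52, 50) q3 -0.99 q5 -0.10 q6 -2.06
0.1 16 (41, 48, 45) q3 -0.85 q5 -0.29 q6 -1.84
0.1 20 (35, 44, 42) q3 -0.77 q5 -0.41 q6 -1.77
0.1 24 (28, 39, 38) q3 -0.70 q5 -0.52 q6 -1.73
0.1 28 (21, 34, 34) q3 -0.64 q5 -0.62 q6 -1.70
0.3 12 (38, 47, 46) q3 -0.84 q5 -0.23 q6 -1.86
0.3 16 (32, 43, 42) q3 -0.75 q5 -0.36 q6 -1.77
0.3 20 (26, 39, 38) q3 -0.68 q5 -0.48 q6 -1.72
0.3 24 (19, 35, 34) q3 -0.62 q5 -0.58 q6 -1.69
0.3 28 (13, 30, 31) q3 -0.56 q5 -0.68 q6 -1.67
0.5 8 (30, 41, 43) q3 -0.87 q5 -0.13 q6 -1.98
0.5 12 (25, 38, 39) q3 -0.76 q5 -0.30 q6 -1.81
0.5 16 (19, 34, 35) q3 -0.68 q5 -0.43 q6 -1.74
0.5 20 (13, 31, 31) q3 -0.62 q5 -0.54 q6 -1.70
0.5 24 (7, 26, 28) q3 -0.56 q5 -0.64 q6 -1.67
0.5 28 (1, 22, 24) q3 -0.50 q5 -0.74 q6 -1.65
0.75 8 (9, 25, 32) q3 -0.77 q5 -0.22 q6 -1.94
0.75 12 (5, 21, 28) q3 -0.68 q5 -0.37 q6 -1.82
0.75 16 (1, 18, 23) q3 -0.62 q5 -0.49 q6 -1.75
0.75 20 (0, 14, 19) q3 -0.56 q5 -0.60 q6 -1.71
0.75 24 (0, 10, 15) q3 -0.50 q5 -0.70 q6 -1.68
0.75 28 (0, 6, 11) q3 -0.45 q5 -0.80 q6 -1.66
```

```bash
cat > pl.py <<'E'
from fk import *
g0=np.array([.4962,-.0728,.082])
def to(th,dd,sl=0,st=0,n=1):
    s=get_state();R=Ro.from_euler("xyz",s["ee_rot"]);T,b=Rd(th,np.radians(dd))
    du=(g0+sl*by+.006*zk+st*b-s["eef_pos"])/.03;rv=(T*R.inv()).as_rotvec(degrees=True)
    print((th,dd,sl,st),"du",du,"rv",rv,"|rv|",np.linalg.norm(rv),"/n",du/n,rv/n,"F",s["force"],"b",b)
E
python3 -c "
from pl import *
to(-.35,24,0,.06,4)"
```

```text
(-0.35, 24, 0, 0.06) du [-0.3637  0.3427 -0.3342] rv [  3.7981   7.5558 -19.3612] |rv| 21.127467445965344 /n [-0.0909  0.0857 -0.0835] [ 0.9495  1.8889 -4.8403] F [ 0.1506  0.0285 -0.403 ] b [-0.23    0.1051  0.9675]
```

```bash
python3 -m handwheel '[{"delta_pos":[0,0,0.2],"dr":[0.95,1.9,-4.8]},{"delta_pos":[-0.09,0.09,0],"dr":[0.95,1.9,-4.8]},{"delta_pos":[-0.09,0.09,-0.1],"dr":[0.95,1.9,-4.8]},{"delta_pos":[-0.09,0.09,-0.2],"dr":[0.95,1.9,-4.8]},{"delta_pos":[-0.09,0.09,-0.23],"dr":[0,0,0]},{"delta_pos":[0,0,0],"dr":[0,0,0]},{"delta_pos":[0,0,0],"dr":[0,0,0]}]'
python3 -c "
from pl import *
to(-.35,24,0,.06);to(-.35,24,0,0)
look('wrist',(('knob_grip',.082),))"
```

```text
t: 27.4
eef_pos: [0.4785, -0.0666, 0.1447]
ee_rot: [-2.941, 0.159, -2.658]
force: [0.3, -0.1, 0.5]
width: 0.036
gripper_force: 0.0
(-0.35, 24, 0, 0.06) du [ 0.0174 -0.0129  0.0084] rv [ 0.0197 -0.0495 -0.2968] |rv| 0.30154499151413894 /n [ 0.0174 -0.0129  0.0084] [ 0.0197 -0.0495 -0.2968] F [ 0.3061 -0.1383  0.4634] b [-0.23    0.1051  0.9675]
(-0.35, 24, 0, 0) du [ 0.4775 -0.2232 -1.9266] rv [ 0.0197 -0.0495 -0.2968] |rv| 0.30154499151413894 /n [ 0.4775 -0.2232 -1.9266] [ 0.0197 -0.0495 -0.2968] F [ 0.3061 -0.1383  0.4634] b [-0.23    0.1051  0.9675]
tcp [ 0.4785 -0.0666  0.1447] [-2.9411  0.1588 -2.6582] t 27.4
knob_grip 0.93 [319.3 224.1] [ 0.4949 -0.0738  0.082 ]
```

```bash
python3 -m handwheel '[{"delta_pos":[0.1,-0.05,-0.4],"dr":[0,0,0]},{"delta_pos":[0.1,-0.05,-0.4],"dr":[0,0,0]},{"delta_pos":[0.1,-0.05,-0.4],"dr":[0,0,0]},{"delta_pos":[0.1,-0.05,-0.4],"dr":[0,0,0]},{"delta_pos":[0.05,-0.025,-0.2],"dr":[0,0,0]},{"delta_pos":[0.02,-0.01,-0.12],"dr":[0,0,0]},{"delta_pos":[0,0,0],"dr":[0,0,0]}]'
python3 -m handwheel '[{"delta_pos":[0,0,0],"dr":[0,0,0]},{"delta_pos":[0,0,0],"dr":[0,0,0]},{"delta_pos":[0,0,0],"dr":[0,0,0]},{"delta_pos":[0,0,0],"dr":[0,0,0]},{"delta_pos":[0,0,0],"dr":[0,0,0]},{"delta_pos":[0,0,0],"dr":[0,0,0]}]' 1 30
python3 -c "
from pl import *
to(-.35,24,0,0)"
```

```text
t: 28.2
eef_pos: [0.4931, -0.0737, 0.0873]
ee_rot: [-2.942, 0.159, -2.66]
force: [0.1, -0.0, 0.3]
width: 0.0357
gripper_force: 0.0
t: 28.8
eef_pos: [0.4935, -0.0733, 0.0878]
ee_rot: [-2.941, 0.16, -2.66]
force: [-2.7, 0.3, 4.7]
width: 0.0122
gripper_force: 29.7
(-0.35, 24, 0, 0) du [-0.0238 -0.0026 -0.0287] rv [-0.0293  0.0028 -0.1958] |rv| 0.19798309576798126 /n [-0.0238 -0.0026 -0.0287] [-0.0293  0.0028 -0.1958] F [-2.7442  0.2791  4.6575] b [-0.23    0.1051  0.9675]
```

```bash
python3 -m handwheel '[{"delta_pos":[-0.02,0.13,0],"dr":[0,0,0]},{"delta_pos":[-0.02,0.13,0],"dr":[0,0,0]},{"delta_pos":[-0.02,0.135,0],"dr":[0,0,0]},{"delta_pos":[0,0,0],"dr":[0,0,0]},{"delta_pos":[0,0,0],"dr":[0,0,0]}]'
python3 - <<'E'
from pl import *
s=get_state();print("travel",(s["eef_pos"]-[.5125,-.1928,.0867])@by,s["q"])
R=Ro.from_euler("xyz",s["ee_rot"])
seq=[(-.35,24),(-.15,20),(.05,17),(.25,14),(.45,11),(.6,9),(.74,8)]
for (a,b),(c,d) in zip(seq,seq[1:]):print((c,d),(Rd(c,np.radians(d))[0]*Rd(a,np.radians(b))[0].inv()).as_rotvec(degrees=True))
to(-.35,24,.012,0)
f=grab_frame("top");cv2.imwrite("pics/t9.png",f[:,:,::-1])
E
```

```text
t: 29.3
eef_pos: [0.4916, -0.0611, 0.0877]
ee_rot: [-2.942, 0.16, -2.66]
force: [-3.5, 0.3, 7.2]
width: 0.0121
gripper_force: 29.8
travel 0.1333743407287762 [ 0.3576  0.1141 -0.9602  0.5307 -0.3591 -1.9486]
(-0.15, 20) [ 7.8937 -2.6933 -8.8144]
(0.05, 17) [ 7.0779 -1.9294 -9.2985]
(0.25, 14) [ 6.5883 -1.9758 -9.6422]
(0.45, 11) [ 6.0949 -1.9028 -9.9757]
(0.6, 9) [ 4.3257 -1.076  -7.6149]
(0.74, 8) [ 4.1638 -0.142  -6.9271]
(-0.35, 24, 0.012, 0) du [-0.0219 -0.0135 -0.0267] rv [-0.0316 -0.0026 -0.2055] |rv| 0.20797432324483486 /n [-0.0219 -0.0135 -0.0267] [-0.0316 -0.0026 -0.2055] F [-3.4605  0.3407  7.2484] b [-0.23    0.1051  0.9675]
```

```bash
python3 -m handwheel '[{"delta_pos":[0,0,0],"dr":[3.95,-1.35,-4.4]},{"delta_pos":[0,0,0],"dr":[3.95,-1.35,-4.4]},{"delta_pos":[0,0,0],"dr":[3.5,-0.95,-4.65]},{"delta_pos":[0,0,0],"dr":[3.5,-0.95,-4.65]},{"delta_pos":[0,0,0],"dr":[0,0,0]}]' - 40
python3 st.py; python3 -c "
from pl import *
to(.05,17,.012,0)"
```

```text
t: 29.85
eef_pos: [0.4905, -0.0617, 0.087]
ee_rot: [3.11, 0.312, -3.038]
force: [-5.2, 5.5, 3.0]
width: 0.0113
gripper_force: 40.0
t 29.85 theta 0.0511828427939346 tilt 17.063130966588194 pos [ 0.4905 -0.0617  0.087 ] F [-5.1503  5.4828  2.9599] M [1.9809 2.8862 0.7485] w 0.011293168717292627 q6 -1.8361821709326256
(0.05, 17, 0.012, 0) du [ 0.0134  0.0063 -0.0032] rv [-0.0664 -0.0724  0.0422] |rv| 0.10690996243261222 /n [ 0.0134  0.0063 -0.0032] [-0.0664 -0.0724  0.0422] F [-5.1503  5.4828  2.9599] b [-0.3033 -0.0623  0.9508]
```

```bash
python3 -m handwheel '[{"delta_pos":[0,0,0],"dr":[3.3,-1,-4.8]},{"delta_pos":[0,0,0],"dr":[3.3,-1,-4.8]},{"delta_pos":[0,0,0],"dr":[3.05,-0.95,-5]},{"delta_pos":[0,0,0],"dr":[3.05,-0.95,-5]},{"delta_pos":[0,0,0],"dr":[0,0,0]}]'
python3 st.py
python3 -m handwheel '[{"delta_pos":[0,0,0],"dr":[2.15,-0.55,-3.8]},{"delta_pos":[0,0,0],"dr":[2.15,-0.55,-3.8]},{"delta_pos":[0,0,0],"dr":[0,0,0]}]'
python3 st.py; python3 -c "
from pl import *
to(.6,9,.012,0)"
```

```text
t: 30.35
eef_pos: [0.4899, -0.0616, 0.0865]
ee_rot: [2.873, 0.356, 2.825]
force: [-3.4, 6.3, 0.4]
width: 0.0118
gripper_force: 40.0
t 30.35 theta 0.44882958614053153 tilt 11.132902345019971 pos [ 0.4899 -0.0616  0.0865] F [-3.3537  6.2788  0.3939] M [1.7088 2.9704 1.2148] w 0.011775372537541866 q6 -1.8442181653234038
t: 30.65
eef_pos: [0.4898, -0.0613, 0.0864]
ee_rot: [2.793, 0.345, 2.668]
force: [-4.9, 5.8, 0.9]
width: 0.0115
gripper_force: 40.0
t 30.65 theta 0.5957778572119022 tilt 9.165810692807437 pos [ 0.4898 -0.0613  0.0864] F [-4.8684  5.786   0.9294] M [1.3594 2.9656 1.1495] w 0.011526454954896655 q6 -1.898613497330442
(0.6, 9, 0.012, 0) du [ 0.0379 -0.0074  0.0175] rv [ 0.1099 -0.1397 -0.2407] |rv| 0.2992055379677844 /n [ 0.0379 -0.0074  0.0175] [ 0.1099 -0.1397 -0.2407] F [-4.8684  5.786   0.9294] b [-0.4415 -0.1585  0.8831]
```

```bash
python3 -m handwheel '[{"delta_pos":[0,0,0],"dr":[2.1,-0.1,-3.5]},{"delta_pos":[0,0,0],"dr":[2.1,-0.1,-3.5]},{"delta_pos":[0,0,0],"dr":[0,0,0]},{"delta_pos":[0,0,0],"dr":[0,0,0]}]'
python3 st.py; python3 -c "
from pl import *
to(.74,8,.012,0)"
```

```text
t: 31.05
eef_pos: [0.4898, -0.061, 0.0864]
ee_rot: [2.727, 0.31, 2.526]
force: [-5.9, 4.9, 2.5]
width: 0.0118
gripper_force: 40.0
t 31.05 theta 0.7344709024541413 tilt 8.155076874635808 pos [ 0.4898 -0.061   0.0864] F [-5.8712  4.9281  2.4793] M [1.4466 2.9658 1.3139] w 0.011799159491927131 q6 -1.941189286950719
(0.74, 8, 0.012, 0) du [ 0.0384 -0.0155  0.018 ] rv [ 0.1402 -0.1179 -0.3085] |rv| 0.35880773600615606 /n [ 0.0384 -0.0155  0.018 ] [ 0.1402 -0.1179 -0.3085] F [-5.8712  4.9281  2.4793] b [-0.4635 -0.1676  0.8701]
```

```bash
python3 -m handwheel '[{"delta_pos":[0,0,0],"dr":[0,0,0]},{"delta_pos":[0,0,0],"dr":[0,0,0]},{"delta_pos":[0,0,0],"dr":[0,0,0]},{"delta_pos":[0,0,0],"dr":[0,0,0]},{"delta_pos":[-0.14,-0.05,0.26],"dr":[0,0,0]},{"delta_pos":[-0.18,-0.07,0.35],"dr":[0,0,0]},{"delta_pos":[-0.18,-0.07,0.35],"dr":[0,1.5,0]},{"delta_pos":[-0.18,-0.07,0.35],"dr":[0,2.5,0]},{"delta_pos":[-0.18,-0.3,0.45],"dr":[0,3,0]},{"delta_pos":[-0.1,-0.5,0.5],"dr":[0,3,0]}]' 0.18
python3 st.py
python3 - <<'E'
from k import *
look("wrist",(("knob_grip",.082),("tube",.04)))
look("top",(("tube",.04),("knob_grip",.082),("chuck",.172),("cup",.08)),"t10")
look("scene",(("tube",.04),("knob_grip",.082),("chuck",.172),("bed",0)),"s10")
E
```

```text
t: 32.05
eef_pos: [0.4619, -0.0933, 0.156]
ee_rot: [2.827, 0.168, 2.548]
force: [1.3, 0.2, -0.1]
width: 0.0359
gripper_force: 0.0
t 32.05 theta 0.773207610981939 tilt 17.129289193767974 pos [ 0.4619 -0.0933  0.156 ] F [ 1.2527  0.217  -0.0531] M [-0.623   0.7185 -0.013 ] w 0.03590470838397285 q6 -2.0645084246183303
tcp [ 0.4619 -0.0933  0.156 ] [2.827  0.1682 2.5483] t 32.05
knob_grip 0.88 [345.8 207.1] [ 0.4938 -0.0605  0.082 ]
tcp [ 0.4641 -0.094   0.1565] [2.8242 0.1721 2.5451] t 32.2
knob_grip 0.35 [192.8 214.6] [0.5272 0.2695 0.082 ]
cup 0.53 [319.9 200.1] [ 0.5719 -0.0531  0.08  ]
tcp [ 0.462  -0.0931  0.1545] [2.8263 0.1688 2.5469] t 32.45
tube 0.94 [319.3 231.9] [ 0.566  -0.0536  0.04  ]
knob_grip 0.5 [335.  206.4] [ 0.5017 -0.0676  0.082 ]
chuck 0.85 [316.7 193.1] [ 0.5764 -0.052   0.172 ]
bed 0.67 [306.  238.9] [ 0.5834 -0.0876  0.    ]
```

Scene marks put tube and chuck at the same place along the bed (−0.1405 and −0.1406). The wrist and top-view estimates agree to about 1 mm. The knob is tight at about 0.73. I'll back away a little more and hand in.

```bash
python3 -m handwheel '[{"delta_pos":[0,-0.6,0.5],"dr":[0,2,0]},{"delta_pos":[0,-0.6,0.5],"dr":[0,2,0]},{"delta_pos":[0,-0.6,0.5],"dr":[0,2,0]},{"delta_pos":[0,0,0],"dr":[0,0,0]},{"delta_pos":[0,0,0],"dr":[0,0,0]},{"delta_pos":[0,0,0],"dr":[0,0,0]}]'
python3 -c "
from h import *
look('scene',(('tube',.04),('chuck',.172)));print(job_done())"
```

```text
t: 33.3
eef_pos: [0.462, -0.1468, 0.1994]
ee_rot: [2.885, 0.082, 2.554]
force: [-0.5, -0.9, -0.2]
width: 0.0358
gripper_force: 0.0
tcp [ 0.462  -0.1468  0.1994] [2.8845 0.0817 2.5538] t 33.3
tube 0.93 [318.3 235.3] [ 0.576  -0.0457  0.04  ]
chuck 0.76 [321.6 192.2] [ 0.5654 -0.0474  0.172 ]
chuck 0.55 [469.  296.5] [0.5579 0.3451 0.172 ]
the job is handed in; nothing more can be done
None
```

The job is handed in at about 33 s: the tube stands in the carriage cup, centred under the chuck to about 1–2 mm by my estimate, and the knob is tight again at about 0.73 rad. I measured that centring by camera and arm travel but never saw it in a direct side view.

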